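Find the remote with batteries in it by its weight

TASK

Only one of the three look-alike remotes on the sloping rack still has its batteries inside, which you can tell only by feeling its weight. Find it and lay it gently, keys up, flat on the floor of the clear acrylic tray; the two empty remotes must end lying in the rack in the places where they were. Do not shift the tray, or the mint tin, coaster, planter and mug that stand around.

Things in the scene. Friction and masses are not known exactly. Their poses are not given: they have to be found in the camera images.
- remote_1: One of three look-alike beige remotes, 165 x 50 x 26 mm (own x, y, z), lying keys up on the rack. Origin: centre of its back face; x points to the display end (up the slope), z out of the keyed face. Flat sides; balances near its middle. Two are empty (about 105 g, 1.0 N); one, any of them and not to be told by eye, has batteries shut inside (about 240 g, 2.4 N).
- remote_2: One of three look-alike beige remotes, 165 x 50 x 26 mm (own x, y, z), lying keys up on the rack. Origin: centre of its back face; x points to the display end (up the slope), z out of the keyed face. Flat sides; balances near its middle. Two are empty (about 105 g, 1.0 N); one, any of them and not to be told by eye, has batteries shut inside (about 240 g, 2.4 N).
- remote_3: One of three look-alike beige remotes, 165 x 50 x 26 mm (own x, y, z), lying keys up on the rack. Origin: centre of its back face; x points to the display end (up the slope), z out of the keyed face. Flat sides; balances near its middle. Two are empty (about 105 g, 1.0 N); one, any of them and not to be told by eye, has batteries shut inside (about 240 g, 2.4 N).
- rack: Bare aluminium rack fixed on the shelf, 270 mm wide; its plate rises at 35 degrees (0.611 rad) towards its own +x, a 12 mm lip along the lower edge. Origin: centre of its underside on the shelf top, 140 mm above the table. The plate's upper face is 68 mm straight above the origin; there lie the remotes, at y = -85, 0 and 85 mm (35 mm gaps), lower ends about 1 mm from the lip.
- tray: Clear acrylic tray, loose, 0.6 kg, on the shelf top: 200 (x) by 240 (y) mm outside, 22 mm high, walls and floor 4 mm thick. Origin: centre of its underside; the floor's upper face is at z = 4 mm. The mint tin stands in its +y half; the -y half is free.
- tin: Round blue mint tin with a bright band, 43 mm in diameter, 16 mm high, standing loose on the tray's floor. Origin: centre of its underside.
- coaster: Round grey stone coaster, 90 mm in diameter, 10 mm thick, at the shelf's left (+y) end. Origin: centre of its underside.
- planter: Small terracotta pot with a succulent, 66 mm in diameter, about 75 mm high, at the shelf's right (-y) end. Origin: centre of its underside.
- mug: Blue ceramic mug, 80 mm in diameter, 90 mm high, on the table in front of the shelf, to the left. Origin: centre of its underside.
Mind the look-alikes: they are no part of the job. Leave any turquoise look-alike of the remote_2 alone.

How it is judged (in metres and radians):
At the end, for the whole second after the job is handed in: The remote with the batteries lies at rest in the tray, keys up and flat within 0.1 rad, its back within 8 mm of the tray's floor, its weight (over 1.65 N) carried by the tray; the other two remotes lie in the rack within 20 mm of where they started, at the rack's slope (((angle between remote_1's own z axis and vertical below 0.1 rad and z of remote_1 in the frame of tray between 0 and 0.012 m and x of remote_1 in the frame of tray between -0.08 and 0.08 m and y of remote_1 in the frame of tray between -0.1 and 0.1 m and contact force between remote_1 and tray above 1.65 N and linear speed of each of remote_1, remote_2, remote_3 below 0.02 m/s and angular speed of remote_1 below 0.2 rad/s and distance of each of remote_2, remote_3 from where it was at the start of the episode below 0.02 m and angle between remote_2's own z axis and vertical between 0.5 and 0.72 rad and angle between remote_3's own z axis and vertical between 0.5 and 0.72 rad) or (angle between remote_2's own z axis and vertical below 0.1 rad and z of remote_2 in the frame of tray between 0 and 0.012 m and x of remote_2 in the frame of tray between -0.08 and 0.08 m and y of remote_2 in the frame of tray between -0.1 and 0.1 m and contact force between remote_2 and tray above 1.65 N and linear speed of each of remote_2, remote_1, remote_3 below 0.02 m/s and angular speed of remote_2 below 0.2 rad/s and distance of each of remote_1, remote_3 from where it was at the start of the episode below 0.02 m and angle between remote_1's own z axis and vertical between 0.5 and 0.72 rad and angle between remote_3's own z axis and vertical between 0.5 and 0.72 rad) or (angle between remote_3's own z axis and vertical below 0.1 rad and z of remote_3 in the frame of tray between 0 and 0.012 m and x of remote_3 in the frame of tray between -0.08 and 0.08 m and y of remote_3 in the frame of tray between -0.1 and 0.1 m and contact force between remote_3 and tray above 1.65 N and linear speed of each of remote_3, remote_1, remote_2 below 0.02 m/s and angular speed of remote_3 below 0.2 rad/s and distance of each of remote_1, remote_2 from where it was at the start of the episode below 0.02 m and angle between remote_1's own z axis and vertical between 0.5 and 0.72 rad and angle between remote_2's own z axis and vertical between 0.5 and 0.72 rad))); the robot touches nothing.
It fails at once if a remote is dropped or banged into the tray (moves faster than 0.6 m/s within 20 mm of its floor) ((z of remote_1 in the frame of tray between 0 and 0.024 m and x of remote_1 in the frame of tray between -0.1 and 0.1 m and y of remote_1 in the frame of tray between -0.12 and 0.12 m and linear speed of remote_1 above 0.6 m/s) or (z of remote_2 in the frame of tray between 0 and 0.024 m and x of remote_2 in the frame of tray between -0.1 and 0.1 m and y of remote_2 in the frame of tray between -0.12 and 0.12 m and linear speed of remote_2 above 0.6 m/s) or (z of remote_3 in the frame of tray between 0 and 0.024 m and x of remote_3 in the frame of tray between -0.1 and 0.1 m and y of remote_3 in the frame of tray between -0.12 and 0.12 m and linear speed of remote_3 above 0.6 m/s)).
It fails at once if tray, mint tin, coaster, planter or mug shifted by more than 30 mm (distance of any of tin, coaster, planter, mug, tray from where it was at the start of the episode above 0.03 m).
It also fails if it takes over 67 s, if anything falls off the work surface, if the arm or the gripper's body presses on something with over 40 N, if the wrist force passes 120 N, or if a joint passes its speed limit or range.

ROBOT

A 6-joint arm with a two-finger parallel gripper is mounted at the origin on the work surface. World frame = base frame: x ahead of the robot, y to its left, z up, the work surface at z = 0. Lengths are in mm, angles in rad, forces in N, time in s.
With the tool pointing down it reaches from about 325 to 775 mm from the base axis. Payload 9.3 kg.
Tool frame: the origin (TCP) lies on the centre line of the jaws, within the pads' length; the fingertips stand bot.finger_overhang ahead of it and the grasp point (between the pads) lies 8 mm behind it (bot.finger_overhang is the distance from the TCP to the fingertips, in mm); z points along the fingers, y is the direction in which the jaws open and shut (so a half turn about z gives the same grasp; the last joint's range is limited). The gripper opens to 85 mm and grips with 20 to 120 N. Pads are 22 mm wide; open, the fingers measure 114 mm over their backs; the gripper's body (76 mm by 85 mm) begins 54 mm behind the grasp point. The pads swing forward as they close: fully open they stand 13 mm farther back than shut.
Start: joints at [-1.315, 0.259, 0.021, 1.334, 0, 1.418], TCP at [218.623, -504.679, 205.979] pointing down, gripper open.
Joint ranges: [-3.04, 3.04], [-0.91, 1.82], [-1.04, 1.36], [-1.92, 1.95], [-1.52, 1.45], [-3.14, 3.14]. Speed limits (rad/s): [2.22, 2.22, 2.79, 3.14, 3.14, 3.14].

INTERFACE

Orientations are given as a unit quaternion [x, y, z, w].
In Python, from workcell import bot gives the robot as it stands. The module is installed in compiled form; this text tells all that it offers.
- The arm moves only by the tool step_arm, never from a script. Its argument "commands" is a list of rows, each a list of 6 numbers: the shift along the tool's x, y, z in m, then the turn, a rotation vector about the tool's x, y, z in rad. A call has 1 to 12 rows; each row shifts and turns the commanded pose from where the row before left it, along the tool's axes as they then stand; what a row does not reach is not made up. A row lasts 1/10 s, in which the tool goes at most 50 mm and 8.59 degrees, less where a joint would pass 70% of its speed; a pose out of reach is approached as far as the arm can. A call with a gripper value outside its range is refused whole. "claw" is the finger opening in m, from 0 to 0.0854, set as the call begins (left out, the last holds). The fingers move at their own pace and stop on an object; "newtons" is the grip in N (left out, the last holds). Time passes only in rows, so rows that do not move let the fingers close. It gives the time, the measured TCP pose, the force and the opening at its end, in the units of the state.
- bot.state(): the state, without advancing time (a new reading comes with each control period).
- bot.get_image(name): name is "scene" or "top" or "wrist"; returns (picture, depth): 400x640x3 uint8, red, green, blue; 400x640 float32, mm along the optical axis (not along the pixel's ray), 0 where there is no reading.
- bot.camera_model(name): a dict with "fov_y" (degrees; the focal length in pixels is half the picture's height over the tangent of half this angle, whatever the lens; pixels are square), "cx", "cy" (the principal point, pixels), "R" (3x3) and "t" (3): a world point X has camera coordinates R X + t; the wrist camera has in their place "hand_eye" (4x4, takes a point from camera to tool coordinates, whose origin is the TCP and whose axes are the flange's). Camera axes: x right, y down, z forward; pixel columns grow to the right and rows downward; lengths in mm; the calibration is good to about 2 mm. The wrist camera is an equidistant fisheye: a pixel r from the principal point sees the ray r / f radians off the axis. A picture is of the moment at which its call begins: read the wrist's pose just before it. camera_model takes no time and is no camera call.
- bot.close_job(): hands the job in, once; it reports no verdict.
The state is a dict: "t": time; "q": joint angles; "joint_vel": joint speeds; "effort": joint torques, N m; "eef_pos": TCP position; "tcp_rot": TCP orientation; "contact_force": force on the tool from outside, world axes, zero at the start; "ft_torque": the same for the moment, N m; "width": finger opening in mm.
Only numpy, scipy, OpenCV 4.12 (cv2) and the standard library are available. Lean on these libraries where they do the work, as an engineer would, in place of code of your own. Each camera call takes 0.05 s, during which the arm holds its last target. There are 200 camera calls.

## Working session

There is one attempt and no reset: what is moved stays moved. The work goes in short steps, Python scripts to look and compute and a tool call to move; the robot and the scene stay as the last step left them, time stands still between calls to the robot, and variables do not carry over. Pictures are saved under pics/ and viewed, about 8 in all and at most 12, crops included, and the job is handed in when it is done.

Besides the shell and the picture viewer there is one more tool, called after "Call:" in YAML: its name, and indented under it one key for each argument. step_arm: Moves the arm, as the interface text tells. Its arguments: {"type":"object","properties":{"commands":{"type":"array"},"claw":{"type":"number"},"newtons":{"type":"number"}},"required":["commands"]}

```bash
mkdir -p pics
python3 - <<'E'
from workcell import bot
import cv2,numpy as np
print(bot.state(), bot.finger_overhang)
for n in ("scene","top","wrist"):
    print(n,bot.camera_model(n))
for n in ("scene","top"):
    p,d=bot.get_image(n); np.savez(f"{n}0.npz",p=p,d=d)
    cv2.imwrite(f"pics/{n}0.png",p[:,:,::-1])
E
```

```text
{'t': 0.0, 'q': array([-1.31460708e+00,  2.59206201e-01,  2.07964258e-02,  1.33370164e+00,
        3.88116811e-06,  1.41820939e+00]), 'joint_vel': array([ 3.13567336e-04,  1.09885914e-03,  2.71043098e-04, -7.21942253e-05,
       -2.31202061e-03,  4.01174452e-04]), 'effort': array([-4.27930318e-04, -5.55639803e+01,  3.44527280e+01,  1.37053494e-02,
       -2.21804789e-04, -2.32303853e-05]), 'eef_pos': array([ 218.54509311, -504.39274697,  205.37222071]), 'tcp_rot': array([ 9.79185154e-01,  2.02967981e-01, -3.21081999e-05, -6.56760026e-04]), 'contact_force': array([ 0.13033273, -1.19773794,  0.49830404]), 'ft_torque': array([ 0.0066408 , -0.06368178,  0.06783837]), 'width': 85.21639030853957} 11.0
scene {'fov_y': 54.31231663693529, 'cx': 321.0271759311623, 'cy': 200.30462499282433, 'R': array([[-0.540688  ,  0.84113179,  0.01240126],
       [ 0.68007327,  0.44573987, -0.5820793 ],
       [-0.49513314, -0.30628953, -0.81303745]]), 't': array([ 257.48301111, -240.19124194, 1449.92791496])}
top {'fov_y': 55.488746335950104, 'cx': 315.64576004928614, 'cy': 200.57283814120265, 'R': array([[ 0.04009839, -0.99918028,  0.00555761],
       [-0.97343914, -0.0403189 , -0.22536777],
       [ 0.22540711,  0.00362689, -0.97425791]]), 't': array([ -35.90510129,  522.85665789, 1159.89999232])}
wrist {'fov_y': 65.70646984690485, 'cx': 323.08059359018864, 'cy': 202.87898591685843, 'hand_eye': array([[ 7.62663167e-05, -9.50347176e-01, -3.11191645e-01,
         7.98203488e+01],
       [ 9.99999997e-01,  7.96435337e-05,  1.85515620e-06,
        -9.02459912e-01],
       [ 2.30213598e-05, -3.11191644e-01,  9.50347179e-01,
        -1.68428888e+02],
       [ 0.00000000e+00,  0.00000000e+00,  0.00000000e+00,
         1.00000000e+00]])}
```

View pics/top0.png

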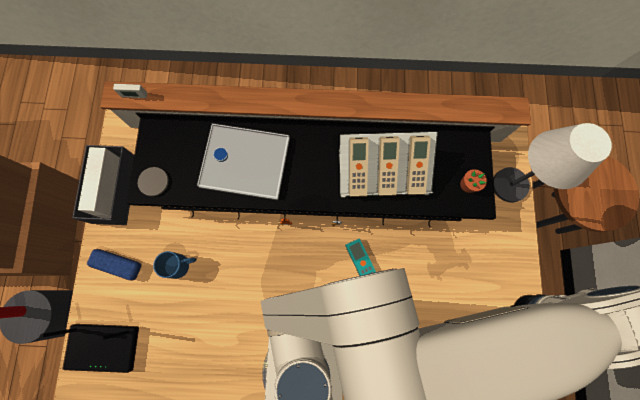

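View pics/scene0.png

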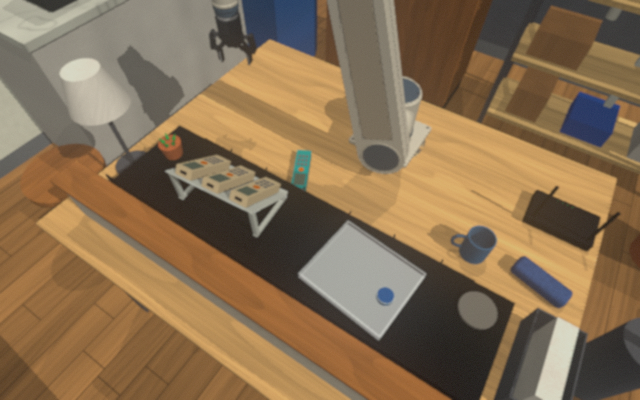

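Top view: the three beige remotes lie on the white rack at about (360,165), (390,165) and (420,165). The tray is at (245,161) and the tin at (221,155). Things that could be taken for the target are these three beige remotes and the turquoise one on the table at (360,257). I choose the beige ones and leave the turquoise one alone.

```bash
cat > h.py <<'E'
import numpy as np,cv2
from workcell import bot
def deproj(n,d):
    m=bot.camera_model(n); f=200/np.tan(np.radians(m['fov_y']/2))
    v,u=np.mgrid[:400,:640]
    c=np.stack([(u-m['cx'])/f*d,(v-m['cy'])/f*d,d],-1)
    return (c-m['t'])@m['R']
E
python3 - <<'E'
from h import *
z=np.load('top0.npz'); p,d=z['p'],z['d']; P=deproj('top',d.astype(float))
cv2.imwrite('pics/crop.png',cv2.resize(p[110:290,190:510,::-1],None,fx=2.5,fy=2.5,interpolation=cv2.INTER_CUBIC))
hsv=cv2.cvtColor(p,cv2.COLOR_RGB2HSV)
box=np.zeros((400,640),bool); box[128:200,335:442]=1
for (u,v) in [(355,180),(350,137),(385,160),(374,165),(250,160),(292,205)]: print((u,v),hsv[v,u],P[v,u].round(1))
# remotes: height above plate: fit plane robustly
pts=P[box&(d>0)]
# plate plane by known slope: z - tan35 * x histogram
r=P[...,2]-np.tan(.611)*P[...,0]
h,e=np.histogram(r[box],bins=60); print(np.c_[e[:-1].round(0),h][h>40])
# tray: grey bright
E
```

```text
(355, 180) [ 17  50 107] [ 553.7 -124.4  210.1]
(350, 137) [ 20  56 178] [ 664.4 -103.7  255.6]
(385, 160) [ 18  91 201] [ 606.1 -204.   241. ]
(374, 165) [ 23  34 150] [ 601.2 -178.4  208.3]
(250, 160) [ 20  22 172] [624.7 191.3 139.3]
(292, 205) [10 51 15] [487.6  54.6 145.8]
[[-390.  579.]
 [-365.  129.]
 [-341.  116.]
 [-317.  151.]
 [-292.  159.]
 [-268.  163.]
 [-244. 1103.]
 [-219. 2123.]
 [-195. 3146.]]
```

View pics/crop.png

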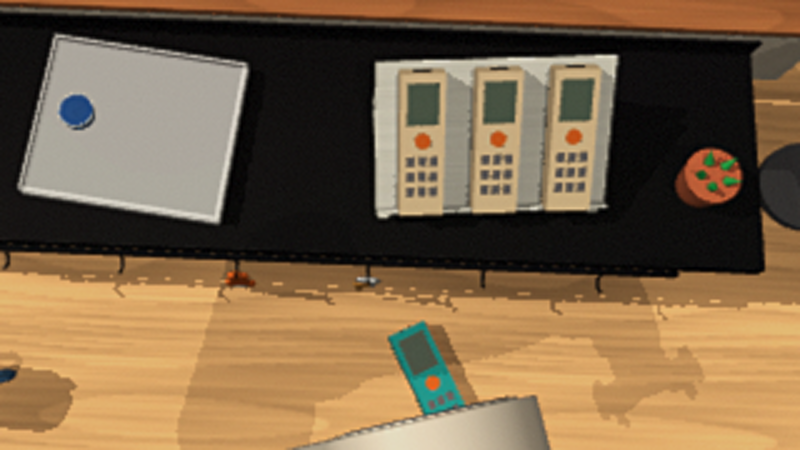

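The crop confirms it: there are three beige remotes with their displays up the slope, and the turquoise look-alike is off the rack. Next I measure the poses.

```bash
cat > m.py <<'E'
from h import *
z=np.load('top0.npz'); p,d=z['p'],z['d']; P=deproj('top',d.astype(float))
hsv=cv2.cvtColor(p,cv2.COLOR_RGB2HSV)
r=(P[...,2]*np.cos(.611)-np.sin(.611)*P[...,0])
box=np.zeros((400,640),bool); box[128:200,335:442]=1
# iterative plane fit to remote tops: start from key columns
seed=np.zeros_like(box)
for u in (361,391,420): seed[140:190,u-6:u+6]=1
A=P[seed&(d>0)]
for _ in range(5):
    c=A.mean(0); n=np.linalg.svd(A-c,full_matrices=False)[2][2]; n*=np.sign(n[2])
    D=(P-c)@n; A=P[seed&(abs(D)<4)]
print('normal',n,'tilt',np.arccos(n[2]),'yaw',np.arctan2(-n[1],-n[0]))
h,e=np.histogram(D[box],bins=np.arange(-60,20,2)); print([(a,b) for a,b in zip(e[:-1],h) if b>30])
m=(box&(abs(D)<6)).astype(np.uint8); m=cv2.morphologyEx(m,cv2.MORPH_OPEN,np.ones((3,3)))
k,l,s,_=cv2.connectedComponentsWithStats(m)
ys=np.array([0,1,0.]); ex=np.cross(ys,n); ex/=np.linalg.norm(ex); ey=np.cross(n,ex)
for i in range(1,k):
    if s[i,4]<300: continue
    Q=P[l==i]-c; R=cv2.minAreaRect(np.c_[Q@ex,Q@ey].astype(np.float32))
    w=c+R[0][0]*ex+R[0][1]*ey
    b=cv2.boxPoints(R)
    a=R[2] if R[1][0]>R[1][1] else R[2]-90
    xd=np.cos(np.radians(a))*ex+np.sin(np.radians(a))*ey
    print('remote top centre',w.round(1),'size',np.round(R[1],1),'xaxis',xd.round(3),'yaw',np.arctan2(xd[1],xd[0]).round(3))
# tray
t=((hsv[...,2]>90)&(P[...,2]>132)&(P[...,2]<172)).astype(np.uint8); t[:,:190]=0; t[:,300:]=0; t[:118]=0; t[205:]=0
t=cv2.morphologyEx(t,cv2.MORPH_CLOSE,np.ones((5,5)))
k,l,s,_=cv2.connectedComponentsWithStats(t); i=1+s[1:,4].argmax()
q=P[l==i]; R=cv2.minAreaRect(q[:,:2].astype(np.float32)); print('tray',R,s[i],'z',np.percentile(q[:,2],[5,50,95,99]))
tn=cv2.inRange(hsv,(100,120,40),(125,255,255)); tn[:,:200]=0;tn[:,240:]=0;tn[:140]=0;tn[170:]=0
print('tin',P[tn>0].mean(0),P[tn>0].max(0))
for nm,(u,v) in dict(coaster=(153,181),planter=(474,178),back=(300,92),shelf=(310,190)).items(): print(nm,P[v,u].round(1))
E
python3 m.py
```

```text
normal [-0.57272041 -0.0397493   0.8187865 ] tilt 0.6115022589059963 yaw 0.06929325768490951
[(np.int64(-42), np.int64(50)), (np.int64(-40), np.int64(94)), (np.int64(-38), np.int64(101)), (np.int64(-36), np.int64(107)), (np.int64(-34), np.int64(115)), (np.int64(-32), np.int64(136)), (np.int64(-30), np.int64(427)), (np.int64(-28), np.int64(864)), (np.int64(-26), np.int64(751)), (np.int64(-24), np.int64(228)), (np.int64(-22), np.int64(63)), (np.int64(-20), np.int64(35)), (np.int64(-18), np.int64(47)), (np.int64(-16), np.int64(68)), (np.int64(-14), np.int64(49)), (np.int64(-12), np.int64(39)), (np.int64(-8), np.int64(31)), (np.int64(-6), np.int64(97)), (np.int64(-4), np.int64(422)), (np.int64(-2), np.int64(1099)), (np.int64(0), np.int64(1047)), (np.int64(2), np.int64(366)), (np.int64(4), np.int64(47))]
remote top centre [ 596.  -300.8  230.2] size [164.5  51.8] xaxis [0.816 0.062 0.574] yaw 0.075
remote top centre [ 583.3 -131.8  229.5] size [166.2  49.7] xaxis [0.817 0.061 0.574] yaw 0.074
remote top centre [ 589.8 -216.1  230. ] size [165.6  51.5] xaxis [0.816 0.062 0.574] yaw 0.076
tray ((481.465576171875, 178.65655517578125), (537.22216796875, 289.6619567871094), 12.035623550415039) [ 197  124   92   76 5247] z [141.03978762 144.80368849 162.21050032 164.90527611]
tin [630.96140847 276.63377812 169.62301843] [ 654.1803004   298.64551432 1248.07633282]
coaster [542.8 473.6 150.4]
planter [ 580.2 -472.   189.3]
back [839.4  47.2 177.1]
shelf [536.1   3.3 144.6]
```

```bash
cat >> h.py <<'E'
from scipy.spatial.transform import Rotation as Ro
def ray(n,uv,zw):
    m=bot.camera_model(n); f=200/np.tan(np.radians(m['fov_y']/2)); uv=np.asarray(uv,float)
    c=np.c_[(uv[:,0]-m['cx'])/f,(uv[:,1]-m['cy'])/f,np.ones(len(uv))]
    o=-m['R'].T@m['t']; w=c@m['R']; return o+w*((zw-o[2])/w[:,2])[:,None]
X=np.array([.8165,.0615,.574]); X/=np.linalg.norm(X)   # remote axes
N=np.array([-.5727,-.0397,.8188]); N-=N@X*X; N/=np.linalg.norm(N)
RT=np.c_[X,np.cross(-N,X),-N]                            # tool for grasp
TOP=dict(a=np.array([596,-300.8,230.2]),b=np.array([589.8,-216.1,230.]),c=np.array([583.3,-131.8,229.5]))
def go(p,R):
    s=bot.state(); R0=Ro.from_quat(s['tcp_rot']).as_matrix(); d=np.asarray(p)-s['eef_pos']
    print('t',round(s['t'],2),'pos',s['eef_pos'].round(1),'F',s['contact_force'].round(2),'w',round(s['width'],1))
    print(' turn',Ro.from_matrix(R0.T@R).as_rotvec().round(4),'shift now-frame',(R0.T@d).round(1),'shift end-frame',(R.T@d).round(1))
E
python3 - <<'E'
from h import *
z=np.load('top0.npz'); p,d=z['p'],z['d']; P=deproj('top',d.astype(float)); hsv=cv2.cvtColor(p,cv2.COLOR_RGB2HSV)
t=((hsv[...,2]>90)&(P[...,2]<190)).astype(np.uint8); m=np.zeros_like(t); m[118:205,192:298]=1; t&=m
k,l,s,_=cv2.connectedComponentsWithStats(t); i=1+s[1:,4].argmax()
c=max(cv2.findContours((l==i).astype(np.uint8),cv2.RETR_EXTERNAL,cv2.CHAIN_APPROX_NONE)[0],key=cv2.contourArea)[:,0]
R=cv2.minAreaRect(ray('top',c,162)[:,:2].astype(np.float32)); print(s[i],R,cv2.boxPoints(R))
go(TOP['a']+110*N,RT)
E
```

```text
[ 197  124   92   76 5212] ((615.6886596679688, 206.59226989746094), (243.00306701660156, 204.7349395751953), 83.23114013671875) [[499.71405  98.00311]
 [703.0219   73.87216]
 [731.66327 315.18143]
 [528.3554  339.31238]]
t 0.1 pos [ 218.5 -504.4  205.4] F [ 0.43 -0.37  1.03] w 85.5
 turn [-0.1064  0.6052  0.3238] shift now-frame [ 367.8  -58.  -114.7] shift end-frame [ 334.9 -175.4   93.9]
```

Call:
step_arm:
  commands:
    - [0,0,0,-0.0213,0.121,0.0648]
    - [0,0,0,-0.0213,0.121,0.0648]
    - [0,0,0,-0.0213,0.121,0.0648]
    - [0,0,0,-0.0213,0.121,0.0648]
    - [0,0,0,-0.0213,0.121,0.0648]
    - [0.0335,-0.0175,0.0094,0,0,0]
    - [0.0335,-0.0175,0.0094,0,0,0]
    - [0.0335,-0.0175,0.0094,0,0,0]
    - [0.0335,-0.0175,0.0094,0,0,0]
    - [0.0335,-0.0175,0.0094,0,0,0]
    - [0.0335,-0.0175,0.0094,0,0,0]
    - [0.0335,-0.0175,0.0094,0,0,0]
  claw: 0.068
  newtons: 40

```text
t: 1.3
eef_pos: [439.9, -364.3, 286.6]
tcp_rot: [0.953, 0.035, 0.301, -0.009]
contact_force: [0.3, -0.8, -0.1]
width: 67.9
```

Call:
step_arm:
  commands:
    - [0.0335,-0.0175,0.0094,0,0,0]
    - [0.0335,-0.0175,0.0094,0,0,0]
    - [0.0335,-0.0175,0.0094,0,0,0]
    - [0,0,0,0,0,0]
    - [0,0,0,0,0,0]

```text
t: 1.8
eef_pos: [533.5, -304.7, 320.3]
tcp_rot: [0.953, 0.036, 0.301, -0.009]
contact_force: [0.1, 0.3, -0.2]
width: 68.0
```

Run:
```python
from h import *
go(TOP['a']+40*N,RT)
p,d=bot.get_image('wrist'); cv2.imwrite('pics/w1.png',p[:,:,::-1])
```

```text
t 1.8 pos [ 533.5 -304.7  320.3] F [ 0.13  0.25 -0.23] w 68.0
 turn [-0.0003  0.0005  0.0022] shift now-frame [-0.4  0.4 69.7] shift end-frame [-0.5  0.4 69.7]
```

View pics/w1.png

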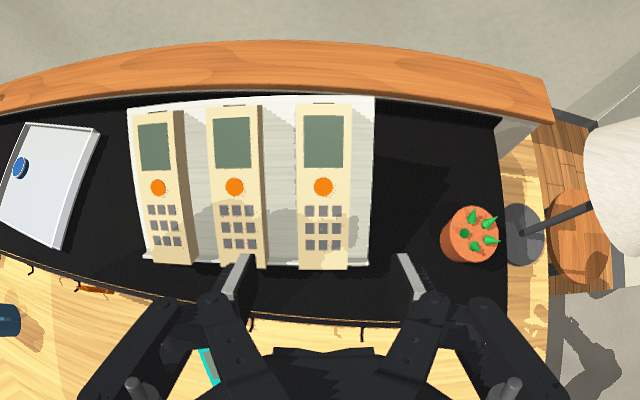

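The wrist view shows the fingers at (240,275) and (407,275), centred on the right-hand remote at (323,190), with the planter clear at (470,240). I take a force baseline here and then descend.

```bash
cat >> h.py <<'E'
def weigh(k=12):
    F=[];E=[]
    for _ in range(k):
        bot.get_image('top'); s=bot.state(); F.append(s['contact_force']); E.append(s['effort'])
    print('F',np.mean(F,0).round(2),'sd',np.std(F,0).round(2),'eff',np.mean(E,0).round(3),'w',round(s['width'],1),'t',round(s['t'],2),s['eef_pos'].round(1))
E
python3 -c "
from h import *
weigh()"
```

```text
F [ 0.06 -0.17  0.12] sd [0.43 0.33 0.58] eff [ 2.0200e-01 -4.2264e+01  3.7938e+01 -3.1110e+00  1.5870e+00 -4.0000e-03] w 68.0 t 2.45 [ 533.1 -305.9  320.6]
```

Call:
step_arm:
  commands:
    - [0,0,0.03,0,0,0]
    - [0,0,0.03,0,0,0]
    - [0,0,0.02,0,0,0]
    - [0,0,0.013,0,0,0]
    - [0,0,0.013,0,0,0]
    - [0,0,0.013,0,0,0]
    - [0,0,0,0,0,0]
    - [0,0,0,0,0,0]

```text
t: 3.25
eef_pos: [601.3, -301.0, 223.3]
tcp_rot: [0.953, 0.036, 0.301, -0.009]
contact_force: [-0.5, 0.2, -0.1]
width: 68.0
```

Call:
step_arm:
  commands:
    - [0,0,0,0,0,0]
    - [0,0,0,0,0,0]
    - [0,0,0,0,0,0]
    - [0,0,0,0,0,0]
    - [0,0,0,0,0,0]
    - [0,0,0,0,0,0]
    - [0,0,0,0,0,0]
  claw: 0.03

```text
t: 3.95
eef_pos: [601.4, -301.2, 223.2]
tcp_rot: [0.953, 0.035, 0.301, -0.009]
contact_force: [1.3, -0.6, -0.7]
width: 30.0
```

Call:
step_arm:
  commands:
    - [0,0,-0.01,0,0,0]
    - [0,0,-0.01,0,0,0]
    - [0,0,-0.01,0,0,0]
    - [0,0,-0.01,0,0,0]
    - [0,0,0,0,0,0]
    - [0,0,0,0,0,0]
    - [0,0,0,0,0,0]
    - [0,0,0,0,0,0]

```text
t: 4.75
eef_pos: [578.5, -302.5, 255.4]
tcp_rot: [0.953, 0.035, 0.301, -0.009]
contact_force: [-0.6, 0.1, -0.4]
width: 30.3
```

```bash
python3 -c "
from h import *
weigh(16)
go(TOP['a']-9*N,RT)"
```

```text
F [-0.12 -0.08  0.06] sd [0.32 0.47 0.55] eff [-2.0000e-03 -4.7230e+01  3.7332e+01 -3.4390e+00  1.4750e+00  0.0000e+00] w 30.1 t 5.55 [ 578.5 -302.7  256. ]
t 5.55 pos [ 578.5 -302.7  256. ] F [ 0.01 -0.25  0.08] w 30.1
 turn [ 0.0011 -0.0001  0.0005] shift now-frame [-0.4 -0.7 40.2] shift end-frame [-0.4 -0.7 40.2]
```

The fingers closed to 30 mm, which is narrower than the remote, so they gripped nothing. I'll look.

Run:
```python
from h import *
p,d=bot.get_image('wrist'); q,e=bot.get_image('scene'); np.savez('s1.npz',p=q,d=e)
cv2.imwrite('pics/w2.png',np.vstack([p[:,:,::-1][60:360,120:560],cv2.resize(q[120:260,120:325,::-1],(440,300))]))
```

```text
(no output)
```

View pics/w2.png

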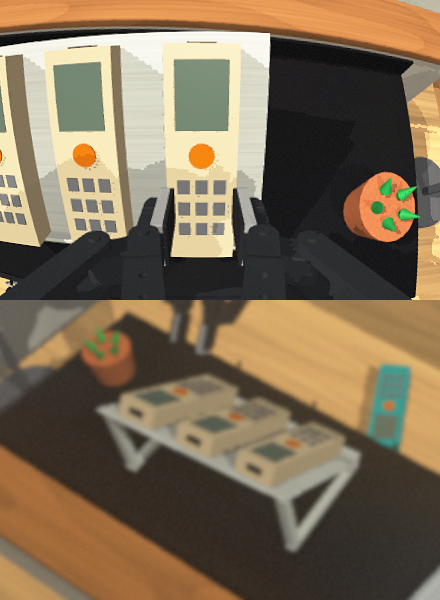

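Run:
```python
from h import *
def proj(n,X):
    m=bot.camera_model(n); f=200/np.tan(np.radians(m['fov_y']/2)); c=m['R']@X+m['t']; return (c[:2]/c[2]*f+[m['cx'],m['cy']]).round(1)
s=bot.state(); R=Ro.from_quat(s['tcp_rot']).as_matrix()
print('tip in scene',proj('scene',s['eef_pos']+11*R[:,2]),'remotes',[proj('scene',v) for v in TOP.values()],'top tip',proj('top',s['eef_pos']+11*R[:,2]))
p=np.load('s1.npz'); P=deproj('scene',p['d'].astype(float))
for u,v in [(203,168),(228,183),(257,193),(208,137),(202,133),(213,137)]: print(u,v,p['p'][v,u],P[v,u].round(1))
q,d=bot.get_image('wrist'); st=bot.state(); m=bot.camera_model('wrist'); f=200/np.tan(np.radians(m['fov_y']/2)); H=m['hand_eye']
def wp(u,v):
    x,y=(u-m['cx'])/f,(v-m['cy'])/f; r=np.hypot(x,y); ray=np.array([x/r*np.sin(r),y/r*np.sin(r),np.cos(r)])
    c=ray*d[v,u]/ray[2]; t=H[:3,:3]@c+H[:3,3]; return t.round(1),(R@t+s['eef_pos']).round(1)
for u,v in [(321,215),(204,215),(284,262),(362,255),(300,300)]: print('wrist',u,v,q[v,u],wp(u,v))
for X in ([0,0,0],[0,0,11],[0,15,0]):
    c=np.linalg.inv(H)@np.r_[X,1]; r=np.arctan2(np.hypot(*c[:2]),c[2]); print(X,(c[:2]/np.hypot(*c[:2])*r*f+[m['cx'],m['cy']]).round(0))
```

```text
tip in scene [206.2 155.5] remotes [array([205.2, 162.4]), array([230.7, 174.3]), array([257.3, 186.5])] top tip [421. 168.]
203 168 [161 144 110] [ 625.4 -274.4  252.9]
228 183 [160 140 110] [ 629.1 -185.7  255.4]
257 193 [164 146 113] [ 611.  -107.8  250.1]
208 137 [199 155  98] [ 378.4 -556.     2.7]
202 133 [101  99  92] [ 563.2 -319.4  303.9]
213 137 [134 127 116] [ 558.5 -285.5  304. ]
wrist 321 215 [247 135  16] (array([ 6.2, -2.3, 29.8]), array([ 600.5, -298.9,  235.2]))
wrist 204 215 [242 128  19] (array([  6. , -86.2,  29.2]), array([ 593.8, -215.3,  235.2]))
wrist 284 262 [169 168 162] (array([ 10.5, -18.8, -43.9]), array([ 560.5, -285. ,  297.8]))
wrist 362 255 [177 176 170] (array([ 11. ,  17.7, -38. ]), array([ 567. , -321.1,  293.5]))
wrist 300 300 [232 213 164] (array([-65.5, -18.9,  30.7]), array([ 541.2, -286.7,  193.2]))
[0, 0, 0] [325. 242.]
[0, 0, 11] [324. 235.]
[0, 15, 0] [349. 242.]
```

Run:
```python
from h import *
s=bot.state(); R=Ro.from_quat(s['tcp_rot']).as_matrix()
p=np.load('s1.npz'); P=deproj('scene',p['d'].astype(float)); T=(P-s['eef_pos'])@R
m=(abs(T[...,0])<25)&(abs(T[...,1])<60)&(T[...,2]<22)&(T[...,2]>-200)
print('scene pts in tool: n',m.sum())
for lo in range(-140,25,10):
    k=m&(T[...,2]>=lo)&(T[...,2]<lo+10)
    if k.any(): print(lo,k.sum(),T[k].mean(0).round(0),T[k][:,1].min().round(0),T[k][:,1].max().round(0))
```

```text
scene pts in tool: n 1540
-140 146 [  10.   -9. -135.] -52.0 49.0
-130 156 [  11.   -3. -125.] -59.0 59.0
-120 140 [  11.    2. -115.] -59.0 60.0
-110 151 [   8.    1. -105.] -60.0 59.0
-100 142 [  7.  -5. -95.] -57.0 56.0
-90 130 [  5.  -2. -85.] -53.0 54.0
-80 101 [  7.  -1. -76.] -48.0 44.0
-70 57 [  5.  -0. -65.] -30.0 28.0
-60 63 [  5.  -4. -55.] -31.0 29.0
-50 60 [  5.  -3. -45.] -29.0 28.0
-40 49 [  6.  -2. -36.] -30.0 27.0
-30 10 [  2.   1. -29.] -23.0 22.0
```

Both cameras put the real fingertips about 29 mm behind the reported TCP, where the text says 11 mm ahead, so I take a 40 mm offset along the tool z. I'll correct the depth for that.

Call:
step_arm:
  commands:
    - [0,0,0,0,0,0]
    - [0,0,0,0,0,0]
    - [0,0,0,0,0,0]
    - [0,0,0.02,0,0,0]
    - [0,0,0.02,0,0,0]
    - [0,0,0.014,0,0,0]
    - [0,0,0.01,0,0,0]
    - [0,0,0.01,0,0,0]
    - [0,0,0.008,0,0,0]
    - [0,0,0,0,0,0]
  claw: 0.068

```text
t: 6.7
eef_pos: [625.5, -299.3, 187.8]
tcp_rot: [0.953, 0.035, 0.3, -0.01]
contact_force: [-0.1, -0.1, 0.1]
width: 68.2
```

Call:
step_arm:
  commands:
    - [0,0,0,0,0,0]
    - [0,0,0,0,0,0]
    - [0,0,0,0,0,0]
    - [0,0,0,0,0,0]
    - [0,0,0,0,0,0]
    - [0,0,0,0,0,0]
  claw: 0.03

```text
t: 7.3
eef_pos: [625.4, -299.7, 189.3]
tcp_rot: [0.953, 0.035, 0.301, -0.009]
contact_force: [-4.9, 0.4, 4.9]
width: 49.0
```

Gripped at 49 mm, with the tips lightly touching the plate, so I'll go 4 mm shallower on the others. Lifting to weigh.

Call:
step_arm:
  commands:
    - [0,0,-0.005,0,0,0]
    - [0,0,-0.01,0,0,0]
    - [0,0,-0.01,0,0,0]
    - [0,0,-0.01,0,0,0]
    - [0,0,-0.005,0,0,0]
    - [0,0,0,0,0,0]
    - [0,0,0,0,0,0]
    - [0,0,0,0,0,0]
    - [0,0,0,0,0,0]
    - [0,0,0,0,0,0]

```text
t: 8.3
eef_pos: [602.5, -301.0, 221.2]
tcp_rot: [0.953, 0.035, 0.301, -0.009]
contact_force: [-0.2, -0.2, -0.4]
width: 49.4
```

```bash
python3 -c "
from h import *
weigh(16)
go(TOP['a']-51*N,RT)"
```

```text
F [-0.16 -0.01 -1.07] sd [0.39 0.5  0.56] eff [ 4.0000e-03 -5.0782e+01  3.7168e+01 -3.7200e+00  1.5270e+00  0.0000e+00] w 49.2 t 9.1 [ 602.5 -301.1  221.6]
t 9.1 pos [ 602.5 -301.1  221.6] F [-0.29 -0.09 -1.14] w 49.2
 turn [ 0.0012 -0.0001  0.0006] shift now-frame [-0.4 -0.8 40.2] shift end-frame [-0.4 -0.7 40.2]
```

Force change is −1.1 N, so this one is empty. I put it back.

Call:
step_arm:
  commands:
    - [0,0,0.01,0,0,0]
    - [0,0,0.01,0,0,0]
    - [0,0,0.008,0,0,0]
    - [0,0,0.006,0,0,0]
    - [0,0,0.003,0,0,0]
    - [0,0,0.002,0,0,0]
    - [0,0,0,0,0,0]
    - [0,0,0,0,0,0]

```text
t: 9.9
eef_pos: [623.4, -299.7, 193.0]
tcp_rot: [0.953, 0.035, 0.302, -0.008]
contact_force: [-38.3, 6.1, 32.0]
width: 49.4
```

Call:
step_arm:
  commands:
    - [0,0,0,0,0,0]
    - [0,0,0,0,0,0]
    - [0,0,0,0,0,0]
    - [0,0,-0.005,0,0,0]
    - [0,0,-0.015,0,0,0]
    - [0,0,-0.02,0,0,0]
    - [0,0,-0.025,0,0,0]
    - [0,0,0,0,0,0]
    - [0,0,0,0,0,0]
  claw: 0.066

```text
t: 10.8
eef_pos: [587.7, -302.3, 242.9]
tcp_rot: [0.953, 0.035, 0.301, -0.009]
contact_force: [0.1, -0.1, -0.6]
width: 65.9
```

Run:
```python
from h import *
go(TOP['b']-47*N,RT)
p,d=bot.get_image('top'); np.savez('top1.npz',p=p,d=d)
q,_=bot.get_image('wrist'); cv2.imwrite('pics/w3.png',np.hstack([q[:,100:540,::-1],p[:,300:500,::-1]]))
```

```text
t 10.8 pos [ 587.7 -302.3  242.9] F [ 0.1  -0.09 -0.64] w 65.9
 turn [ 0.0017 -0.0005  0.0005] shift now-frame [ -0.4 -86.   62.1] shift end-frame [ -0.4 -85.9  62.2]
```

View pics/w3.png

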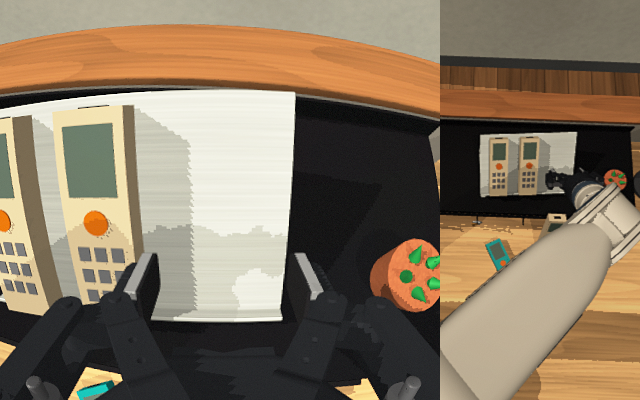

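Remote a is no longer in its place. It seems to have landed on the lip and slid off. I need to find it.

Run:
```python
from h import *
q,e=bot.get_image('scene'); np.savez('s2.npz',p=q,d=e)
p=np.load('top1.npz')['p']
cv2.imwrite('pics/s2.png',np.vstack([cv2.resize(q[100:240,100:340,::-1],(600,350)),cv2.resize(p[180:280,340:500,::-1],(400,250))[:, :].copy() if 0 else cv2.copyMakeBorder(cv2.resize(p[190:290,340:500,::-1],(400,250)),0,0,0,200,cv2.BORDER_CONSTANT)]))
```

```text
(no output)
```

View pics/s2.png

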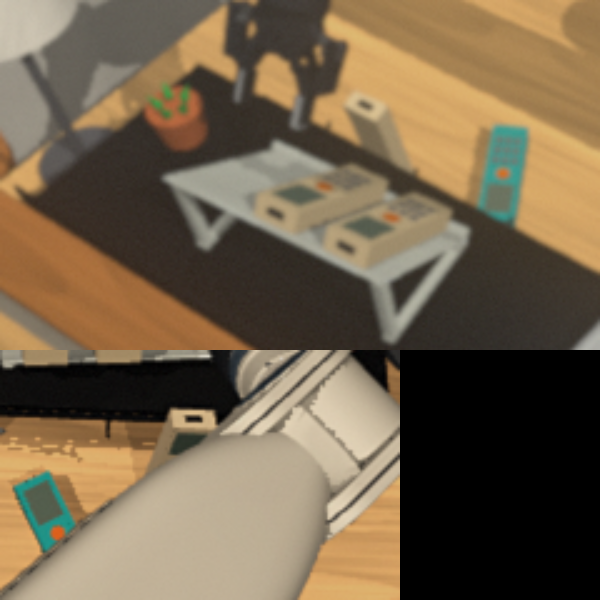

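The fallen remote stands on the table leaning against the shelf's front edge (scene crop at about (375,125)), so it can be recovered. I weigh b first. This time I use a small lift and put it back about 5 mm up the slope, under force watch, so that it clears the lip.

Call:
step_arm:
  commands:
    - [0,-0.03,0,0,0,0]
    - [0,-0.03,0,0,0,0]
    - [0,-0.026,0,0,0,0]
    - [0,0,0.015,0,0,0]
    - [0,0,0.015,0,0,0]
    - [0,0,0.012,0,0,0]
    - [0,0,0.01,0,0,0]
    - [0,0,0.01,0,0,0]
    - [0,0,0,0,0,0]
    - [0,0,0,0,0,0]

```text
t: 11.95
eef_pos: [616.9, -214.0, 191.5]
tcp_rot: [0.953, 0.035, 0.301, -0.009]
contact_force: [-0.1, 0.4, -0.5]
width: 65.9
```

Call:
step_arm:
  commands:
    - [0,0,0,0,0,0]
    - [0,0,0,0,0,0]
    - [0,0,0,0,0,0]
    - [0,0,0,0,0,0]
    - [0,0,0,0,0,0]
  claw: 0.03

```text
t: 12.45
eef_pos: [616.8, -214.2, 192.4]
tcp_rot: [0.953, 0.035, 0.301, -0.009]
contact_force: [-6.3, 0.3, 6.2]
width: 49.0
```

Call:
step_arm:
  commands:
    - [0.002,0,-0.005,0,0,0]
    - [0.002,0,-0.008,0,0,0]
    - [0.001,0,-0.007,0,0,0]
    - [0,0,0,0,0,0]
    - [0,0,0,0,0,0]
    - [0,0,0,0,0,0]
    - [0,0,0,0,0,0]

```text
t: 13.15
eef_pos: [609.4, -214.3, 210.6]
tcp_rot: [0.953, 0.035, 0.301, -0.009]
contact_force: [0.2, -0.4, -1.6]
width: 48.8
```

Run:
```python
from h import *
weigh(16)
go(TOP['b']-47*N,RT)
p,d=bot.get_image('top'); np.savez('top2.npz',p=p,d=d)
w,dw=bot.get_image('wrist'); q,e=bot.get_image('scene'); np.savez('s3.npz',p=q,d=e)
cv2.imwrite('pics/v3.png',np.vstack([np.hstack([w[60:360,150:470,::-1],p[130:330,300:500,::-1].repeat(1,0) if 0 else cv2.resize(p[130:330,330:530,::-1],(300,300))]),cv2.resize(q[110:230,130:330,::-1],(620,372))[:290]]))
```

```text
F [ 0.02  0.04 -2.17] sd [0.61 0.55 0.57] eff [-1.0000e-03 -4.5874e+01  3.7807e+01 -4.4520e+00  1.4280e+00  0.0000e+00] w 48.9 t 13.95 [ 609.5 -214.4  211. ]
t 13.95 pos [ 609.5 -214.4  211. ] F [ 0.8  -0.45 -2.4 ] w 48.9
 turn [ 0.0011 -0.0001  0.0005] shift now-frame [-5.3  0.3 20.1] shift end-frame [-5.3  0.3 20.1]
```

View pics/v3.png

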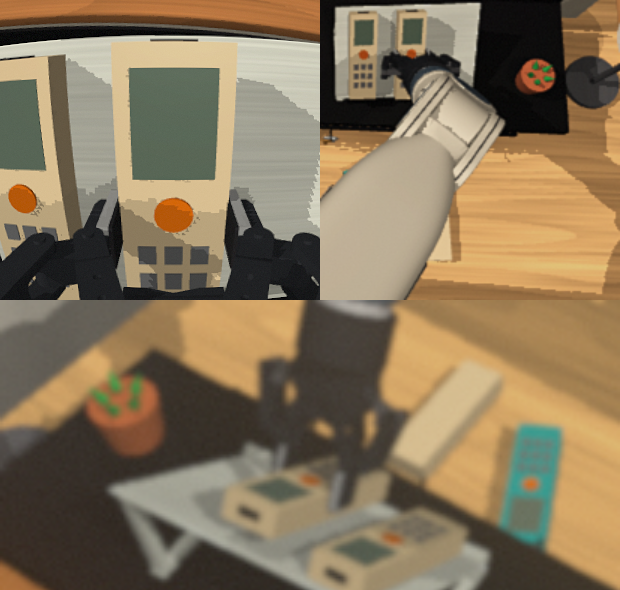

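b weighs about 2.2 N, so it is the loaded one and goes to the tray. In the scene crop, remote a now lies on the table at about (445,420) beside the turquoise one. No keys are visible on it.

Call:
step_arm:
  commands:
    - [0,0,-0.02,0,0,0]
    - [0,0,-0.02,0,0,0]
    - [0,0,-0.02,0,0,0]
    - [0,0,-0.02,0,0,0]
    - [0,0,0,0,0,0]

```text
t: 14.6
eef_pos: [563.6, -218.1, 279.2]
tcp_rot: [0.953, 0.036, 0.302, -0.008]
contact_force: [0.4, -0.1, -2.9]
width: 48.8
```

```bash
cat >> h.py <<'E'
def down(yaw): 
    c,s=np.cos(yaw),np.sin(yaw); return np.array([[c,s,0],[s,-c,0],[0,0,-1.]])
E
python3 -c "
from h import *
go([609.6,156.9,280],down(-.118))"
```

```text
t 14.6 pos [ 563.6 -218.1  279.2] F [ 0.39 -0.05 -2.92] w 48.8
 turn [-0.0518 -0.6132  0.1864] shift now-frame [  61.5 -370.7   39.3] shift end-frame [   1.5 -377.8   -0.8]
```

Call:
step_arm:
  commands:
    - [0,0,0,-0.0104,-0.1226,0.0373]
    - [0,0,0,-0.0104,-0.1226,0.0373]
    - [0,0,0,-0.0104,-0.1226,0.0373]
    - [0,0,0,-0.0104,-0.1226,0.0373]
    - [0,0,0,-0.0104,-0.1226,0.0373]
    - [0,-0.03,0,0,0,0]
    - [0,-0.04,0,0,0,0]
    - [0,-0.04,0,0,0,0]
    - [0,-0.04,0,0,0,0]
    - [0,-0.04,0,0,0,0]
    - [0,-0.04,0,0,0,0]
    - [0,-0.04,0,0,0,0]

```text
t: 15.8
eef_pos: [594.4, 37.9, 276.0]
tcp_rot: [0.999, -0.043, -0.001, -0.008]
contact_force: [0.2, -1.6, -2.0]
width: 49.0
```

Call:
step_arm:
  commands:
    - [0,-0.04,0,0,0,0]
    - [0,-0.04,0,0,0,0]
    - [0.0015,-0.028,0,0,0,0]
    - [0,0,0,0,0,0]
    - [0,0,0.03,0,0,0]
    - [0,0,0.03,0,0,0]
    - [0,0,0.03,0,0,0]
    - [0,0,0.02,0,0,0]
    - [0,0,0,0,0,0]
    - [0,0,0,0,0,0]

```text
t: 16.8
eef_pos: [600.2, 97.6, 170.6]
tcp_rot: [1.0, -0.003, -0.002, -0.027]
contact_force: [-0.4, 0.6, -2.1]
width: 49.1
```

Run:
```python
from h import *
go([609.6,156.9,118],down(-.118))
q,e=bot.get_image('scene'); p,d=bot.get_image('top'); np.savez('top3.npz',p=p,d=d); np.savez('s4.npz',p=q,d=e)
cv2.imwrite('pics/v4.png',np.vstack([cv2.resize(q[110:350,160:460,::-1],(600,480))[:, :],cv2.resize(p[100:300,180:480,::-1],(600,400))])[::1][:, :] if 0 else np.hstack([cv2.resize(q[110:350,220:460,::-1],(400,400)),cv2.resize(p[110:310,300:500,::-1],(400,400))]))
```

```text
t 16.8 pos [600.2  97.6 170.6] F [-0.4   0.65 -2.13] w 49.1
 turn [-0.0545  0.007   0.1128] shift now-frame [  9.4 -56.4  55.7] shift end-frame [  2.4 -60.   52.6]
```

View pics/v4.png

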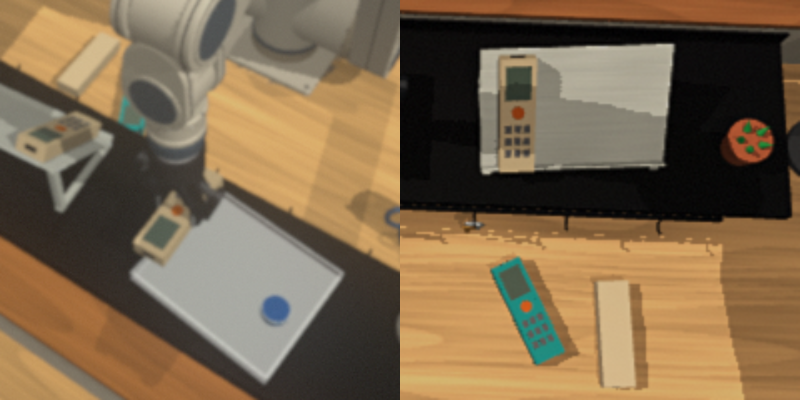

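Run:
```python
from h import *
print(bot.state()['q'].round(3))
z=np.load('top3.npz'); p,d=z['p'],z['d'].astype(float); P=deproj('top',d); hsv=cv2.cvtColor(p,cv2.COLOR_RGB2HSV)
m=np.zeros((400,640),bool); m[238:312,392:430]=1
k=m&(P[...,2]>14)&(P[...,2]<60); q=P[k]; print('a z',np.percentile(q[:,2],[5,50,95]),k.sum(),hsv[k].mean(0))
R=cv2.minAreaRect(q[:,:2].astype(np.float32)); print('a',R, cv2.boxPoints(R).round(0).tolist())
m2=np.zeros_like(m); m2[235:295,340:390]=1; t=m2&(hsv[...,0]>75)&(hsv[...,0]<100)&(hsv[...,1]>100); R=cv2.minAreaRect(P[t][:,:2].astype(np.float32)); print('turq',R,cv2.boxPoints(R).round(0).tolist(),np.median(P[t][:,2]))
```

```text
[-0.006  0.367  0.091  1.296  0.055  3.141]
a z [22.04375416 26.93926377 30.55894394] 897 [ 18.19732441  89.55852843 205.92084727]
a ((299.06500244140625, -313.3439636230469), (165.5138397216797, 51.501346588134766), 3.3070943355560303) [[215.0, -292.0], [218.0, -344.0], [383.0, -334.0], [380.0, -283.0]]
turq ((296.571533203125, -107.12030029296875), (163.1923065185547, 200.18763732910156), 26.313047409057617) [[179.0, -54.0], [268.0, -233.0], [414.0, -161.0], [325.0, 19.0]] 26.99486676698042
```

Joint 6 hit its range limit at 3.141, so I turn the held remote half a turn (about 3.03 rad) and place it the other way round.

Call:
step_arm:
  commands:
    - [0,0,-0.02,-0.0545,0.007,0]
    - [0,0,0,0,0,-0.1445]
    - [0,0,0,0,0,-0.1445]
    - [0,0,0,0,0,-0.1445]
    - [0,0,0,0,0,-0.1445]
    - [0,0,0,0,0,-0.1445]
    - [0,0,0,0,0,-0.1445]
    - [0,0,0,0,0,-0.1445]
    - [0,0,0,0,0,-0.1445]
    - [0,0,0,0,0,-0.1445]
    - [0,0,0,0,0,-0.1445]
    - [0,0,0,0,0,-0.1445]

```text
t: 18.1
eef_pos: [600.7, 89.7, 191.8]
tcp_rot: [0.696, 0.718, 0.004, -0.0]
contact_force: [-0.8, 0.6, -2.1]
width: 49.1
```

Call:
step_arm:
  commands:
    - [0,0,0,0,0,-0.1445]
    - [0,0,0,0,0,-0.1445]
    - [0,0,0,0,0,-0.1445]
    - [0,0,0,0,0,-0.1445]
    - [0,0,0,0,0,-0.1445]
    - [0,0,0,0,0,-0.1445]
    - [0,0,0,0,0,-0.1445]
    - [0,0,0,0,0,-0.1445]
    - [0,0,0,0,0,-0.1445]
    - [0,0,0,0,0,0]

```text
t: 19.1
eef_pos: [600.6, 89.7, 191.6]
tcp_rot: [0.12, 0.993, 0.003, 0.002]
contact_force: [-0.3, -0.3, -2.8]
width: 49.1
```

```bash
python3 -c "
from h import *
go([609.6,156.9,123],down(3.024))
print(bot.state()['q'].round(3))"
```

```text
t 19.1 pos [600.6  89.7 191.6] F [-0.31 -0.32 -2.8 ] w 49.1
 turn [ 0.0071  0.0041 -0.1239] shift now-frame [ 7.6 66.9 69.1] shift end-frame [-1.1 67.8 68.6]
[0.007 0.357 0.128 1.336 0.006 0.248]
```

Call:
step_arm:
  commands:
    - [0,0,0,0.007,0.004,-0.124]
    - [0,0.03,0,0,0,0]
    - [-0.001,0.038,0,0,0,0]
    - [0,0,0.02,0,0,0]
    - [0,0,0.02,0,0,0]
    - [0,0,0.015,0,0,0]
    - [0,0,0.009,0,0,0]
    - [0,0,0,0,0,0]
    - [0,0,0,0,0,0]

```text
t: 20.0
eef_pos: [609.4, 157.2, 127.2]
tcp_rot: [0.061, 0.998, 0.0, -0.0]
contact_force: [0.4, -0.2, -1.5]
width: 49.0
```

```bash
python3 -c "
from h import *
weigh(4)
go([609.6,156.9,118],down(3.024))"
```

```text
F [ 0.17  0.29 -2.11] sd [0.39 0.06 0.13] eff [ 9.0000e-03 -6.8601e+01  3.4293e+01  1.6000e-02  3.0000e-03  2.0000e-02] w 49.2 t 20.2 [609.3 157.2 127. ]
t 20.2 pos [609.3 157.2 127. ] F [-0.28  0.21 -2.21] w 49.2
 turn [ 0.0001 -0.001  -0.0026] shift now-frame [-0.3 -0.2  9. ] shift end-frame [-0.3 -0.2  9. ]
```

Call:
step_arm:
  commands:
    - [0,0,0.002,0,0,0]
    - [0,0,0.002,0,0,0]
    - [0,0,0.002,0,0,0]
    - [0,0,0,0,0,0]
    - [0,0,0,0,0,0]

```text
t: 20.7
eef_pos: [609.5, 157.2, 124.8]
tcp_rot: [0.06, 0.998, 0.0, 0.002]
contact_force: [-9.8, -1.1, 28.0]
width: 48.6
```

Call:
step_arm:
  commands:
    - [0,0,0.001,0,0,0]
    - [0,0,0.001,0,0,0]
    - [0,0,0,0,0,0]

```text
t: 21.0
eef_pos: [609.8, 157.2, 124.6]
tcp_rot: [0.06, 0.998, 0.0, 0.003]
contact_force: [-13.9, -2.9, 41.5]
width: 49.2
```

Contact with the tray floor came at TCP z of about 125. I ease the load and release.

Call:
step_arm:
  commands:
    - [0,0,-0.002,0,0,0]
    - [0,0,-0.0005,0,0,0]
    - [0,0,0,0,0,0]
    - [0,0,0,0,0,0]

```text
t: 21.4
eef_pos: [609.6, 157.2, 124.6]
tcp_rot: [0.06, 0.998, 0.0, 0.001]
contact_force: [-8.0, -1.5, 24.2]
width: 49.4
```

Call:
step_arm:
  commands:
    - [0,0,0,0,0,0]
    - [0,0,0,0,0,0]
    - [0,0,0,0,0,0]
    - [0,0,0,0,0,0]
    - [0,0,-0.005,0,0,0]
    - [0,0,-0.02,0,0,0]
    - [0,0,-0.04,0,0,0]
    - [0,0,-0.04,0,0,0]
    - [0,0,-0.04,0,0,0]
    - [0,0,0,0,0,0]
  claw: 0.066

```text
t: 22.4
eef_pos: [610.8, 157.4, 271.9]
tcp_rot: [0.06, 0.998, 0.001, 0.003]
contact_force: [0.1, 0.3, -0.2]
width: 66.0
```

Run:
```python
from h import *
go([300,-315,200],down(0.058))
q,e=bot.get_image('scene'); np.savez('s5.npz',p=q,d=e); w,_=bot.get_image('wrist')
P=deproj('scene',e.astype(float)); print('a on table in scene')
# b: points well inside tray above floor
c=np.array([615.5,206.5]); xt=np.array([.993,-.118]); yt=np.array([.118,.993])
L=np.stack([(P[...,:2]-c)@xt,(P[...,:2]-c)@yt,P[...,2]-140],-1)
hsv=cv2.cvtColor(q,cv2.COLOR_RGB2HSV)
k=(abs(L[...,0])<90)&(L[...,1]>-112)&(L[...,1]<20)&(L[...,2]>17)&(L[...,2]<60); T=L[k]
A=np.c_[T[:,:2],np.ones(len(T))]
for _ in range(4):
    co=np.linalg.lstsq(A,T[:,2],rcond=None)[0]; r=T[:,2]-A@co; g=abs(r)<5; A,T=A[g],T[g]
print(len(T),'slope',co,'centre',T.mean(0).round(1),T.min(0).round(0),T.max(0).round(0))
cv2.imwrite('pics/v5.png',np.hstack([w[40:360,130:530,::-1],cv2.resize(q[110:350,160:460,::-1],(400,320))]))
```

```text
t 22.4 pos [610.8 157.4 271.9] F [ 0.07  0.25 -0.17] w 66.0
 turn [ 9.8000e-03 -2.1000e-03  2.9641e+00] shift now-frame [ 252.7 -506.3   69.2] shift end-frame [-337.7  453.6   71.9]
a on table in scene
1209 slope [-1.56940513e-03 -1.04729834e-02  3.04877790e+01] centre [  7.5 -49.2  31. ] [-83. -76.  26.] [ 83. -24.  35.]
```

View pics/v5.png

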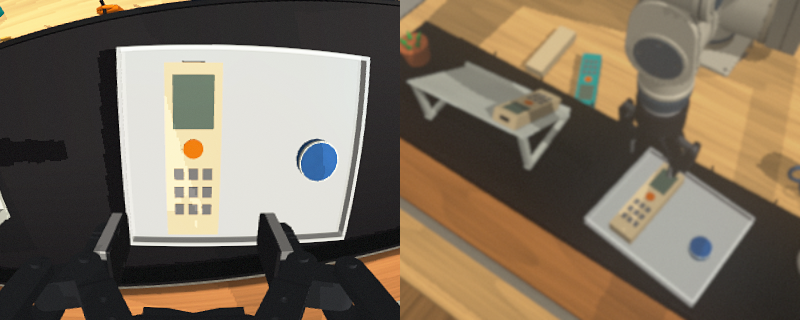

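b lies flat and keys up in the tray (slope about 0.01 rad, centre near (7,−49) in the tray frame), and the tin is untouched. Remote a is keys down on the table. The plan to right it:
1. Stand it on its display end on the table.
2. Take it again from above by its top end.
3. Tilt it down so that it lies keys up.
4. Carry it back to the rack.

Run:
```python
from h import *
go([299,-313.3,200],down(3.198))
print(bot.state()['q'].round(3))
z=np.load('top3.npz'); P=deproj('top',z['d'].astype(float))
for u,v in [(470,300),(500,280),(520,280),(530,280),(480,330),(440,320)]: print(u,v,P[v,u].round(0),z['p'][v,u])
```

```text
t 22.5 pos [609.7 157.2 266.7] F [-0.06 -0.37  0.26] w 65.7
 turn [ 0.0004 -0.0002 -0.176 ] shift now-frame [ 252.3 -504.3   66.6] shift end-frame [ 336.7 -452.3   66.7]
[0.119 0.396 0.376 1.551 0.    0.239]
470 300 [ 233. -518.   -0.] [162 117  70]
500 280 [ 300. -618.    1.] [141 103  62]
520 280 [ 303. -684.   -2.] [148 106  63]
530 280 [ 303. -712.    5.] [203 152  92]
480 330 [ 143. -546.   -1.] [141 102  61]
440 320 [ 169. -420.    2.] [155 114  69]
```

Call:
step_arm:
  commands:
    - [0,0,0,0,0,-0.088]
    - [0,0,0,0,0,-0.088]
    - [0.024,-0.0323,0,0,0,0]
    - [0.024,-0.0323,0,0,0,0]
    - [0.024,-0.0323,0,0,0,0]
    - [0.024,-0.0323,0,0,0,0]
    - [0.024,-0.0323,0,0,0,0]
    - [0.024,-0.0323,0,0,0,0]
    - [0.024,-0.0323,0,0,0,0]
    - [0.024,-0.0323,0,0,0,0]
    - [0.024,-0.0323,0,0,0,0]
    - [0.024,-0.0323,0,0,0,0]

```text
t: 23.7
eef_pos: [386.3, -179.5, 265.0]
tcp_rot: [-0.028, 1.0, 0.001, -0.002]
contact_force: [1.5, -0.8, -0.4]
width: 65.7
```

Call:
step_arm:
  commands:
    - [0.024,-0.0323,0,0,0,0]
    - [0.024,-0.0323,0,0,0,0]
    - [0.024,-0.0323,0.02,0,0,0]
    - [0.024,-0.0323,0.02,0,0,0]
    - [0,0,0.027,0,0,0]
    - [0,0,0,0,0,0]

```text
t: 24.3
eef_pos: [297.1, -312.0, 195.6]
tcp_rot: [-0.027, 1.0, 0.003, -0.003]
contact_force: [0.0, 0.8, -0.9]
width: 66.2
```

Run:
```python
from h import *
go([299,-313.3,-17],down(3.198))
st=bot.state(); R=Ro.from_quat(st['tcp_rot']).as_matrix()
w,d=bot.get_image('wrist'); m=bot.camera_model('wrist'); f=200/np.tan(np.radians(m['fov_y']/2)); H=m['hand_eye']
v,u=np.mgrid[:400,:640]; x,y=(u-m['cx'])/f,(v-m['cy'])/f; r=np.hypot(x,y)+1e-9
c=np.stack([x/r*np.tan(r),y/r*np.tan(r),np.ones_like(r)],-1)*d[...,None]
W=(c@H[:3,:3].T+H[:3,3])@R.T+st['eef_pos']
k=(abs(W[...,2]-26)<7)&(abs(W[...,0]-299)<110)&(abs(W[...,1]+313)<50); k=cv2.morphologyEx(k.astype(np.uint8),cv2.MORPH_OPEN,np.ones((5,5)))>0
rc=cv2.minAreaRect(W[k][:,:2].astype(np.float32)); print('wrist a',rc,k.sum())
```

```text
t 24.3 pos [ 297.1 -312.   195.6] F [ 0.04  0.84 -0.88] w 66.2
 turn [ 0.0069 -0.0058 -0.0027] shift now-frame [ -3.   -2.9 212.5] shift end-frame [ -1.8  -1.4 212.6]
wrist a ((299.1651916503906, -312.5012512207031), (164.6057891845703, 50.16123580932617), 2.9772818088531494) 6190
```

Call:
step_arm:
  commands:
    - [-0.002,-0.001,0.04,0.007,-0.006,0.003]
    - [0,0,0.04,0,0,0]
    - [0,0,0.04,0,0,0]
    - [0,0,0.035,0,0,0]
    - [0,0,0.025,0,0,0]
    - [0,0,0.015,0,0,0]
    - [0,0,0.01,0,0,0]
    - [0,0,0.005,0,0,0]
    - [0,0,0,0,0,0]
    - [0,0,0,0,0,0]

```text
t: 25.35
eef_pos: [302.3, -315.6, -9.9]
tcp_rot: [-0.027, 1.0, -0.004, 0.002]
contact_force: [0.6, -0.6, -0.2]
width: 65.7
```

Call:
step_arm:
  commands:
    - [0,0,0,0,0,0]
    - [0,0,0,0,0,0]
    - [0,0,0,0,0,0]
    - [0,0,0,0,0,0]
    - [0,0,0,0,0,0]
  claw: 0.03

```text
t: 25.85
eef_pos: [302.2, -315.6, -9.7]
tcp_rot: [-0.027, 1.0, -0.004, 0.003]
contact_force: [-0.1, 1.1, 6.7]
width: 48.7
```

Call:
step_arm:
  commands:
    - [0,0,-0.01,0,0,0]
    - [0,0,-0.03,0,0,0]
    - [0,0,-0.04,0,0,0]
    - [0,0,-0.04,0,0,0]
    - [0,0,-0.04,0,0,0]
    - [0,0,0,0,0,0]

```text
t: 26.45
eef_pos: [302.5, -316.2, 154.9]
tcp_rot: [-0.027, 1.0, -0.007, 0.004]
contact_force: [0.7, -0.5, -0.8]
width: 48.9
```

Run:
```python
from h import *
go([313,-488,160],down(1.99))
print(bot.state()['q'].round(3))
```

```text
t 26.45 pos [ 302.5 -316.2  154.9] F [ 0.72 -0.5  -0.8 ] w 48.9
 turn [-0.0078  0.016   1.205 ] shift now-frame [  -1.4 -172.2   -2.6] shift end-frame [-161.2  -60.3   -5.1]
[-1.     0.079 -0.336  1.139 -0.    -1.053]
```

Call:
step_arm:
  commands:
    - [0,0,0,-0.001,0.002,0.134]
    - [0,0,0,-0.001,0.002,0.134]
    - [0,0,0,-0.001,0.002,0.134]
    - [0,0,0,-0.001,0.002,0.134]
    - [0,0,0,-0.001,0.002,0.134]
    - [0,0,0,-0.001,0.002,0.134]
    - [0,0,0,-0.001,0.002,0.134]
    - [0,0,0,-0.001,0.001,0.134]
    - [0,0,0,0,0.001,0.133]
    - [-0.032,-0.012,0,0,0,0]
    - [-0.032,-0.012,0,0,0,0]
    - [-0.032,-0.012,0,0,0,0]

```text
t: 27.65
eef_pos: [307.2, -417.3, 148.7]
tcp_rot: [0.544, 0.839, 0.002, -0.004]
contact_force: [-0.0, -0.1, -0.1]
width: 48.9
```

Call:
step_arm:
  commands:
    - [-0.032,-0.012,0,0,0,0]
    - [-0.033,-0.012,0,0,0,0]
    - [0,0,0,0,-0.1428,0]
    - [0,0,0,0,-0.1428,0]
    - [0,0,0,0,-0.1428,0]
    - [0,0,0,0,-0.1428,0]
    - [0,0,0,0,-0.1428,0]
    - [0,0,0,0,-0.1428,0]
    - [0,0,0,0,-0.1428,0]
    - [0,0,0,0,-0.1428,0]
    - [0,0,0,0,-0.1428,0]
    - [0,0,0,0,-0.1428,0]

```text
t: 28.85
eef_pos: [361.3, -541.7, 212.7]
tcp_rot: [0.45, 0.684, -0.32, 0.477]
contact_force: [1.3, -1.8, -0.9]
width: 48.4
```

Call:
step_arm:
  commands:
    - [0,0,0,0,-0.1428,0]
    - [0,0,0,0,0,0]
    - [0,0,0,0,0,0]

```text
t: 29.15
eef_pos: [382.6, -563.0, 229.4]
tcp_rot: [0.435, 0.658, -0.345, 0.509]
contact_force: [-1.3, 0.6, -1.1]
width: 48.9
```

```bash
cat >> h.py <<'E'
def pit(psi,el): # tool z at azimuth psi, elevation el; tool x = up-rotated (points down when el=0)
    h=np.array([np.cos(psi),np.sin(psi),0]); u=np.array([0,0,1.])
    z=np.cos(el)*h+np.sin(el)*u; x=np.sin(el)*h-np.cos(el)*u; return np.c_[x,np.cross(z,x),z]
E
python3 - <<'E'
from h import *
go([313,-488,86],pit(1.99-np.pi,0))
print(bot.state()['q'].round(3))
q,e=bot.get_image('scene'); p,d=bot.get_image('top'); np.savez('s6.npz',p=q,d=e); np.savez('top6.npz',p=p,d=d)
cv2.imwrite('pics/v6.png',np.hstack([cv2.resize(q[10:210,60:310,::-1],(450,360)),p[180:400,300:560,::-1].copy() if 0 else cv2.resize(p[200:380,380:555,::-1],(350,360))]))
E
```

```text
t 29.15 pos [ 382.6 -563.   229.4] F [-1.29  0.6  -1.11] w 48.9
 turn [-0.0263 -0.2471  0.0092] shift now-frame [163.  -33.6 -57.9] shift end-frame [143.4 -33.  -96.9]
[-1.028  0.203 -1.042 -0.995 -0.147  0.025]
```

View pics/v6.png

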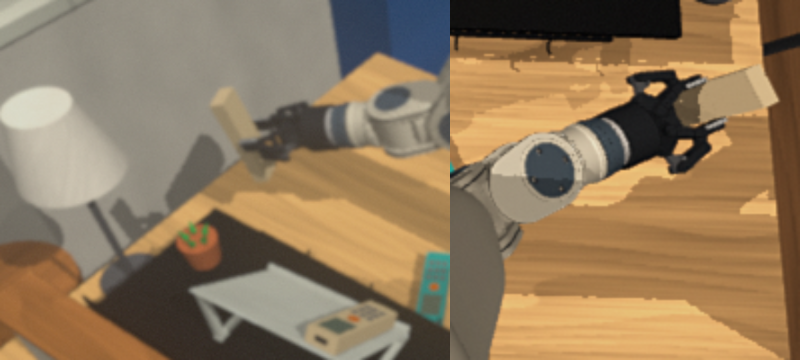

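Joint 3 reached its lower limit with the tool 14° below horizontal, so I need a larger radius. I fit a quick planar arm model to the logged poses to choose a reachable spot.

```bash
cat > kin.py <<'E'
import numpy as np
D=[([.259,.021,1.334],(218.6,-504.7,206)),([.357,.128,1.336],(600.6,89.7,191.6)),([.396,.376,1.551],(609.7,157.2,266.7)),
([.079,-.336,1.139],(302.5,-316.2,154.9)),([.203,-1.042,-.995],(382.6,-563,229.4))]
A=[];b=[]
for (q2,q3,q4),(x,y,z) in D:
    r=np.sqrt(x*x+y*y-84**2); f=q2-q3; p=f+q4
    A+=[[1,0,np.sin(q2),np.cos(f),np.cos(p)],[0,1,np.cos(q2),-np.sin(f),-np.sin(p)]]; b+=[r,z]
A=np.array(A);b=np.array(b)
# damp a toward 0
sol,res,rk,sv=np.linalg.lstsq(np.vstack([A,[3,0,0,0,0]]),np.r_[b,0],rcond=None)
a,h,L1,L2,L3=sol
if __name__=='__main__': print(sol.round(1),'res',(A@sol-b).round(1),rk,sv.round(2))
def ik(r,z,p): # radial in-plane, pitch down p
    u=r-a-L3*np.cos(p); w=z-h+L3*np.sin(p); c2=u*u+w*w
    ca=(L1**2+c2-L2**2)/(2*L1*np.sqrt(c2))
    if abs(ca)>1: return None
    th=np.arctan2(w,u)+np.arccos(ca); q2=np.pi/2-th
    f=np.arctan2(-(w-L1*np.cos(q2)),u-L1*np.sin(q2)); q3=q2-f; q4=p-f
    ok=-.91<q2<1.82 and -1.04<q3<1.36 and -1.92<q4<1.95
    return ok,np.round([q2,q3,q4],2)
E
python3 kin.py
python3 - <<'E'
from kin import *
for z in (85,140,230):
  for p in (0.,.25,.6,1.0):
    print(z,p,[ (r,ik(r,z,p)[1].tolist()) for r in range(450,950,50) if ik(r,z,p) and ik(r,z,p)[0]])
E
```

```text
[-1.000e-01  2.178e+02  5.392e+02  4.199e+02  4.380e+02] res [ 2.  -3.9 -1.6 -1.9  3.7  2.2  4.7 -6.8 -8.1 10.4] 5 [4.01 3.72 1.73 1.03 0.17]
85 0.0 [(800, [1.04, -0.78, -1.82]), (850, [1.01, -0.67, -1.68]), (900, [1.01, -0.55, -1.56])]
85 0.25 [(700, [0.78, -1.04, -1.57]), (750, [0.75, -0.92, -1.42]), (800, [0.75, -0.8, -1.3]), (850, [0.76, -0.68, -1.19]), (900, [0.78, -0.56, -1.09])]
85 0.6 [(650, [0.3, -0.96, -0.66]), (700, [0.35, -0.85, -0.6]), (750, [0.4, -0.73, -0.54]), (800, [0.46, -0.62, -0.47]), (850, [0.51, -0.5, -0.41]), (900, [0.57, -0.37, -0.34])]
85 1.0 [(450, [-0.16, -0.94, 0.21]), (500, [-0.05, -0.86, 0.19]), (550, [0.04, -0.76, 0.19]), (600, [0.13, -0.66, 0.21]), (650, [0.21, -0.56, 0.23]), (700, [0.29, -0.45, 0.26]), (750, [0.36, -0.33, 0.31]), (800, [0.44, -0.21, 0.35]), (850, [0.51, -0.08, 0.41]), (900, [0.59, 0.06, 0.47])]
140 0.0 [(750, [0.92, -0.93, -1.86]), (800, [0.89, -0.82, -1.71]), (850, [0.88, -0.7, -1.58]), (900, [0.89, -0.58, -1.47])]
140 0.25 [(700, [0.58, -1.04, -1.37]), (750, [0.59, -0.92, -1.25]), (800, [0.6, -0.8, -1.15]), (850, [0.63, -0.68, -1.06
[... 669 characters left out ...]
, [0.27, -0.98, -1.0]), (750, [0.32, -0.87, -0.95]), (800, [0.38, -0.76, -0.89]), (850, [0.43, -0.64, -0.82]), (900, [0.49, -0.52, -0.76])]
230 0.6 [(500, [-0.39, -1.0, -0.0]), (550, [-0.26, -0.93, -0.07]), (600, [-0.15, -0.86, -0.11]), (650, [-0.05, -0.77, -0.13]), (700, [0.05, -0.68, -0.13]), (750, [0.13, -0.58, -0.11]), (800, [0.21, -0.48, -0.09]), (850, [0.29, -0.36, -0.06]), (900, [0.37, -0.24, -0.02])]
230 1.0 [(450, [-0.36, -0.66, 0.7]), (500, [-0.25, -0.59, 0.65]), (550, [-0.14, -0.52, 0.63]), (600, [-0.05, -0.43, 0.61]), (650, [0.05, -0.34, 0.61]), (700, [0.14, -0.24, 0.63]), (750, [0.22, -0.13, 0.65]), (800, [0.31, -0.01, 0.68]), (850, [0.4, 0.12, 0.72]), (900, [0.49, 0.26, 0.77])]
```

Run:
```python
from kin import *
for R in (500,550,575,600,625,650,675):
    print(R,[(p,ik(R+27*np.cos(p),z-27*np.sin(p),p)) for z,p in ((13,1.57),(13,2.1),(85,.53),(140,.53),(85,1.57),(85,2.1),(140,2.1),(140,.53),(16,.53))])
```

```text
500 [(1.57, (np.True_, array([ 0.38, -0.4 ,  0.79]))), (2.1, (np.True_, array([0.75, 0.12, 1.48]))), (0.53, (np.False_, array([ 0.45, -1.33, -1.26]))), (0.53, (np.False_, array([ 0.08, -1.24, -0.8 ]))), (1.57, (np.True_, array([ 0.29, -0.31,  0.97]))), (2.1, (np.True_, array([0.68, 0.18, 1.61]))), (2.1, (np.True_, array([0.63, 0.25, 1.71]))), (0.53, (np.False_, array([ 0.08, -1.24, -0.8 ]))), (0.53, (np.False_, array([ 1.  , -1.4 , -1.87])))]
550 [(1.57, (np.True_, array([ 0.45, -0.27,  0.84]))), (2.1, (np.True_, array([0.83, 0.29, 1.56]))), (0.53, (np.False_, array([ 0.41, -1.21, -1.09]))), (0.53, (np.False_, array([ 0.15, -1.14, -0.76]))), (1.57, (np.True_, array([ 0.37, -0.19,  1.01]))), (2.1, (np.True_, array([0.76, 0.35, 1.69]))), (2.1, (np.True_, array([0.72, 0.42, 1.79]))), (0.53, (np.False_, array([ 0.15, -1.14, -0.76]))), (0.53, (np.False_, array([ 0.78, -1.24, -1.49])))]
575 [(1.57, (np.True_, array([ 0.49, -0.21,  0.87]))), (2.1, (np.True_, array([0.87, 0.38, 1.61]))), (0.53, (np.False_, array([ 0.41, -1.15, -1.03]))), (0.53, (np.False_, array([ 0.18, -1.09, -0.74]))), (1.
[... 1306 characters left out ...]
26, -0.93, -0.66]))), (1.57, (np.True_, array([0.53, 0.07, 1.11]))), (2.1, (np.True_, array([0.97, 0.78, 1.9 ]))), (2.1, (np.False_, array([0.95, 0.87, 2.01]))), (0.53, (np.True_, array([ 0.26, -0.93, -0.66]))), (0.53, (np.True_, array([ 0.67, -0.99, -1.13])))]
675 [(1.57, (np.True_, array([0.64, 0.07, 1.  ]))), (2.1, (np.True_, array([1.08, 0.83, 1.85]))), (0.53, (np.True_, array([ 0.45, -0.91, -0.83]))), (0.53, (np.True_, array([ 0.29, -0.87, -0.64]))), (1.57, (np.True_, array([0.57, 0.15, 1.14]))), (2.1, (np.False_, array([1.04, 0.92, 1.98]))), (2.1, (np.False_, array([1.03, 1.03, 2.1 ]))), (0.53, (np.True_, array([ 0.29, -0.87, -0.64]))), (0.53, (np.True_, array([ 0.66, -0.93, -1.07])))]
```

Joint limits rule out a fully horizontal tool, but gripping with the tool tilted past vertical (pitch 2.1, going to 0.53) gives the quarter turn at radius 650. I set the remote down again at a reachable place.

```bash
cat >> h.py <<'E'
PSI=-1.2
def tgt(C,p,off=27,psi=PSI):
    R=pit(psi,-p); return np.asarray(C)+off*R[:,2],R
E
python3 - <<'E'
from h import *
go(*tgt([314,-575,143],np.pi/2,23))
E
```

```text
t 29.25 pos [ 382.1 -562.9  231.2] F [ 0.39  0.26 -0.79] w 48.9
 turn [0.005  1.3265 0.0274] shift now-frame [112.3 -66.1  12.6] shift end-frame [ 13.4 -67.8 111.2]
```

Call:
step_arm:
  commands:
    - [0,0,0,0,0.1327,0.0027]
    - [0,0,0,0,0.1327,0.0027]
    - [0,0,0,0,0.1327,0.0027]
    - [0,0,0,0,0.1327,0.0027]
    - [0,0,0,0,0.1327,0.0027]
    - [0,0,0,0,0.1327,0.0027]
    - [0,0,0,0,0.1327,0.0027]
    - [0,0,0,0,0.1327,0.0027]
    - [0,0,0,0,0.1327,0.0027]
    - [0,0,0,0,0.1327,0.0027]
    - [0.006,-0.034,0.035,0,0,0]
    - [0.007,-0.034,0.035,0,0,0]

```text
t: 30.45
eef_pos: [324.7, -599.9, 156.6]
tcp_rot: [0.557, 0.823, -0.06, 0.091]
contact_force: [-0.6, -0.2, -2.1]
width: 48.8
```

Call:
step_arm:
  commands:
    - [0,0,0.04,0,0,0]
    - [0,0,0.04,0,0,0]
    - [0,0,0.03,0,0,0]
    - [0,0,0.01,0,0,0]
    - [0,0,0,0,0,0]
    - [0,0,0,0,0,0]

```text
t: 31.05
eef_pos: [334.6, -622.2, 39.7]
tcp_rot: [0.558, 0.823, -0.06, 0.09]
contact_force: [1.2, 0.2, 0.0]
width: 48.5
```

Run:
```python
from h import *
go(*tgt([314,-575,13],np.pi/2,23)); print(bot.state()['q'].round(3))
```

```text
t 31.05 pos [ 334.6 -622.2   39.7] F [1.16 0.17 0.  ] w 48.5
 turn [0.0036 0.2169 0.0085] shift now-frame [61.  -1.7 37.5] shift end-frame [51.5 -2.1 49.7]
[-1.198  0.467 -0.125  0.762  0.004 -0.006]
```

Call:
step_arm:
  commands:
    - [0,0,0,0.002,0.108,0.004]
    - [0,0,0,0.002,0.109,0.004]
    - [0.025,-0.001,0,0,0,0]
    - [0.026,-0.001,0.01,0,0,0]
    - [0,0,0.015,0,0,0]
    - [0,0,0.015,0,0,0]
    - [0,0,0.004,0,0,0]
    - [0,0,0.003,0,0,0]
    - [0,0,0,0,0,0]

```text
t: 31.95
eef_pos: [314.4, -575.4, -8.3]
tcp_rot: [0.564, 0.826, -0.0, -0.0]
contact_force: [0.7, 0.0, -1.3]
width: 48.7
```

Run:
```python
from h import *
go(*tgt([314,-575,13],np.pi/2,23)); go(*tgt([314,-575,13],2.1,27))
```

```text
t 31.95 pos [ 314.4 -575.4   -8.3] F [ 0.66  0.02 -1.3 ] w 48.7
 turn [-0.0005 -0.0006  0.0007] shift now-frame [ 0.5 -0.2  1.7] shift end-frame [ 0.5 -0.2  1.7]
t 31.95 pos [ 314.4 -575.4   -8.3] F [ 0.66  0.02 -1.3 ] w 48.7
 turn [-0.0007  0.5286  0.0006] shift now-frame [14.1 -0.2  2. ] shift end-frame [11.2 -0.2  8.9]
```

Call:
step_arm:
  commands:
    - [0,0,0,0,0,0]
    - [0,0,0,0,0,0]
    - [0,0,0,0,0,0]
    - [0,0,-0.01,0,0,0]
    - [0,0,0,0,0.132,0]
    - [0,0,0,0,0.132,0]
    - [0,0,0,0,0.132,0]
    - [0,0,0,0,0.1326,0]
    - [0.003,0,0.009,0,0,0]
    - [0.003,0,0.0085,0,0,0]
    - [0,0,0,0,0,0]
    - [0,0,0,0,0,0]
  claw: 0.062

```text
t: 33.15
eef_pos: [309.1, -562.1, -10.5]
tcp_rot: [0.545, 0.797, 0.148, -0.216]
contact_force: [-0.6, -0.7, -0.4]
width: 62.1
```

Run:
```python
from h import *
go(*tgt([314,-575,13],2.1,27));print(bot.state()['q'].round(3))
```

```text
t 33.15 pos [ 309.1 -562.1  -10.5] F [-0.6  -0.67 -0.43] w 62.1
 turn [-0.0008 -0.0007  0.0003] shift now-frame [-0.1 -0.1 -0.3] shift end-frame [-0.1 -0.1 -0.3]
[-1.199e+00  9.320e-01  5.470e-01  1.715e+00 -0.000e+00  1.000e-03]
```

Call:
step_arm:
  commands:
    - [0,0,0,0,0,0]
    - [0,0,0,0,0,0]
    - [0,0,0,0,0,0]
    - [0,0,0,0,0,0]
    - [0,0,-0.02,0,0,0]
    - [0,0,-0.025,0,-0.1,0]
    - [0,0,-0.025,0,-0.1,0]
    - [0,0,-0.025,0,-0.1,0]
    - [0,0,-0.02,0,-0.1,0]
    - [0,0,-0.015,0,-0.1,0]
    - [0,0,0,0,-0.1,0]
    - [0,0,0,0,-0.1,0]
  claw: 0.03

```text
t: 34.35
eef_pos: [326.5, -606.7, 110.3]
tcp_rot: [0.562, 0.822, -0.05, 0.073]
contact_force: [-0.3, -0.3, -1.3]
width: 49.0
```

Call:
step_arm:
  commands:
    - [0,0,0,0,-0.1,0]
    - [0,0,0,0,-0.1,0]
    - [0,0,0,0,-0.1,0]
    - [0,0,0,0,-0.1,0]
    - [0,0,0,0,-0.1,0]
    - [0,0,0,0,-0.1,0]

```text
t: 34.95
eef_pos: [326.2, -605.8, 109.8]
tcp_rot: [0.522, 0.764, -0.213, 0.312]
contact_force: [0.7, -1.0, -1.4]
width: 49.2
```

Run:
```python
from h import *
go(*tgt([314,-575,105],.53,27));print(bot.state()['q'].round(3))
```

```text
t 34.95 pos [ 326.2 -605.8  109.8] F [ 0.71 -0.98 -1.37] w 49.2
 turn [ 2.000e-04 -2.658e-01  8.000e-04] shift now-frame [20.  -0.2  6.3] shift end-frame [21.  -0.2  0.8]
[-1.198e+00  1.940e-01 -6.930e-01 -9.100e-02 -1.000e-03  1.000e-03]
```

Call:
step_arm:
  commands:
    - [0,0,0,0,-0.09,0]
    - [0,0,0,0,-0.09,0]
    - [0,0,0,0,-0.086,0]
    - [0.021,0,0.001,0,0,0]
    - [0.009,0,0.005,0,0,0]
    - [0.006,0,0.003,0,0,0]
    - [0,0,0,0,0,0]
    - [0,0,0,0,0,0]

```text
t: 35.75
eef_pos: [322.7, -597.0, 73.2]
tcp_rot: [0.49, 0.717, -0.28, 0.409]
contact_force: [0.3, -0.3, -1.1]
width: 49.1
```

Run:
```python
from h import *
go(*tgt([314,-575,82.5],.53,27));print(bot.state()['q'].round(3))
q,e=bot.get_image('scene'); P=deproj('scene',e.astype(float))
hsv=cv2.cvtColor(q,cv2.COLOR_RGB2HSV)
k=(abs(P[...,0]-314)<70)&(abs(P[...,1]+575)<70)&(hsv[...,2]>110)&(P[...,2]>8)&(P[...,2]<185)
h=np.array([np.cos(PSI),np.sin(PSI)])
T=np.c_[(P[k][:,:2]-[314,-575])@h,P[k][:,2]]
for z in range(5,180,15):
    s=T[(T[:,1]>=z)&(T[:,1]<z+15)]
    if len(s): print(z,len(s),np.percentile(s[:,0],[10,50,90]).round(0))
```

```text
t 35.75 pos [ 322.7 -597.    73.2] F [ 0.3  -0.33 -1.09] w 49.1
 turn [ 0.0003 -0.0047  0.0007] shift now-frame [ 3.9 -0.2  1.9] shift end-frame [ 3.9 -0.2  1.9]
[-1.198e+00  3.630e-01 -1.023e+00 -8.520e-01 -1.000e-03  0.000e+00]
5 34 [-15. -11.  10.]
20 40 [-13. -11.   7.]
35 35 [-12.  -7.   9.]
50 28 [-14.  -3.  10.]
65 14 [-9.  2. 12.]
80 8 [ 1. 10. 11.]
95 31 [-13. -10.   6.]
110 50 [-14. -11.  10.]
125 51 [-13. -11.   8.]
140 52 [-13. -11.   8.]
155 94 [-12.  -4.  12.]
170 29 [-10.  -2.   6.]
```

The scene depth shows the held remote standing vertical (±13 mm at every height). I lower it the last millimetres.

Call:
step_arm:
  commands:
    - [0.002,0,0.001,0,0,0]
    - [0.001,0,0.0005,0,0,0]
    - [0,0,0,0,0,0]
    - [0,0,0,0,0,0]

```text
t: 36.2
eef_pos: [322.8, -597.3, 71.0]
tcp_rot: [0.49, 0.717, -0.28, 0.41]
contact_force: [-0.2, 1.6, 6.2]
width: 49.2
```

Call:
step_arm:
  commands:
    - [0.001,0,0.0005,0,0,0]
    - [0,0,0,0,0,0]

```text
t: 36.4
eef_pos: [323.0, -597.8, 71.1]
tcp_rot: [0.489, 0.716, -0.281, 0.411]
contact_force: [-1.6, 3.4, 11.9]
width: 48.9
```

Standing on its end. I open, move up along its sides, then swing the tool around the jaw axis to the key side.

Call:
step_arm:
  commands:
    - [0,0,0,0,0,0]
    - [0,0,0,0,0,0]
    - [0,0,0,0,0,0]
    - [-0.012,0,-0.007,0,0,0]
    - [-0.012,0,-0.007,0,0,0]
    - [0.0025,0,0,0,0.1,0]
    - [0.0027,0,0,0,0.1,0]
    - [0.0027,0,0,0,0.1,0]
    - [0.0027,0,0,0,0.1,0]
    - [0.0027,0,0,0,0.1,0]
    - [0.0027,0,0,0,0.1,0]
    - [0,0,0,0,0,0]
  claw: 0.064

```text
t: 37.6
eef_pos: [319.4, -589.0, 85.8]
tcp_rot: [0.55, 0.805, -0.126, 0.184]
contact_force: [0.4, -0.5, -1.0]
width: 63.9
```

Run:
```python
from h import *
go(*tgt([314,-575,110],2.05,27));go(*tgt([314,-575,110],1.13,27));print(bot.state()['q'].round(3))
q,e=bot.get_image('scene'); P=deproj('scene',e.astype(float))
hsv=cv2.cvtColor(q,cv2.COLOR_RGB2HSV)
k=(abs(P[...,0]-314)<70)&(abs(P[...,1]+575)<70)&(hsv[...,2]>110)&(P[...,2]>8)&(P[...,2]<185)
h=np.array([np.cos(PSI),np.sin(PSI)]); g=np.array([-h[1],h[0]])
T=np.c_[(P[k][:,:2]-[314,-575])@h,(P[k][:,:2]-[314,-575])@g,P[k][:,2]]
for z in range(5,180,25):
    s=T[(T[:,2]>=z)&(T[:,2]<z+25)]
    if len(s): print(z,len(s),np.percentile(s[:,0],[10,50,90]).round(0),np.percentile(s[:,1],[10,50,90]).round(0))
```

```text
t 37.6 pos [ 319.4 -589.    85.8] F [ 0.38 -0.55 -1.04] w 63.9
 turn [-6.000e-04  9.296e-01  2.000e-04] shift now-frame [ 24.6   0.1 -12.2] shift end-frame [24.5  0.1 12.4]
t 37.6 pos [ 319.4 -589.    85.8] F [ 0.38 -0.55 -1.04] w 63.9
 turn [-0.0004  0.0096  0.0004] shift now-frame [ 3.2  0.1 -1.3] shift end-frame [ 3.2  0.1 -1.3]
[-1.199e+00  2.630e-01 -4.150e-01  4.430e-01 -1.000e-03  1.000e-03]
5 65 [-13. -10.   8.] [-16.  15.  26.]
30 65 [-13. -10.   6.] [-13.  21.  26.]
55 70 [-12. -10.   9.] [-14.  20.  25.]
80 76 [-13. -10.   8.] [-15.  21.  27.]
105 40 [-13. -12.  -9.] [-15.   6.  38.]
130 10 [-25.   8.  14.] [22. 29. 40.]
155 54 [-39.   7.  13.] [-11.  15.  32.]
```

It stands by itself. I continue the swing.

Call:
step_arm:
  commands:
    - [0.003,0,-0.001,0,0.103,0]
    - [0.003,0,-0.0005,0,0.103,0]
    - [0.0028,0,-0.0002,0,0.103,0]
    - [0.0028,0,-0.0002,0,0.103,0]
    - [0.0028,0,-0.0002,0,0.103,0]
    - [0.0028,0,-0.0002,0,0.103,0]
    - [0.0028,0,-0.0002,0,0.104,0]
    - [0.0028,0,-0.0002,0,0.104,0]
    - [0.0028,0,-0.0002,0,0.104,0]
    - [0,0,0,0,0,0]
    - [0,0,0,0,0,0]

```text
t: 38.75
eef_pos: [309.7, -563.6, 83.2]
tcp_rot: [0.548, 0.802, 0.134, -0.196]
contact_force: [0.1, 0.6, 0.2]
width: 63.9
```

Run:
```python
from h import *
go(*tgt([314,-575,110],2.05,27));print(bot.state()['q'].round(3))
```

```text
t 38.75 pos [ 309.7 -563.6   83.2] F [0.1  0.55 0.17] w 63.9
 turn [-0.0008  0.0001  0.0003] shift now-frame [ 1.6 -0.2 -2.4] shift end-frame [ 1.6 -0.2 -2.4]
[-1.199e+00  8.450e-01  6.250e-01  1.830e+00 -0.000e+00  1.000e-03]
```

Call:
step_arm:
  commands:
    - [0,0,0,0,0,0]
    - [0,0,0,0,0,0]
    - [0,0,0,0,0,0]
    - [0,0,0,0,0,0]
    - [0,0,-0.012,0,0,0]
    - [0,0,-0.005,0,-0.1,0]
    - [0,0,-0.005,0,-0.1,0]
    - [0,0,0,0,-0.1,0]
    - [0,0,0,0,-0.1,0]
    - [0,0,0,0,-0.1,0]
    - [0,0,0,0,-0.1,0]
    - [0,0,0,0,-0.1,0]
  claw: 0.03

```text
t: 39.95
eef_pos: [313.1, -572.2, 107.1]
tcp_rot: [0.561, 0.82, -0.064, 0.093]
contact_force: [0.2, -0.0, -0.8]
width: 49.5
```

Call:
step_arm:
  commands:
    - [0,0,0,0,-0.1,0]
    - [0,0,0,0,-0.1,0]
    - [0,0,0,0,-0.1,0]
    - [0,0,0,0,-0.1,0]
    - [0,0,0,0,-0.1,0]
    - [0,0,0,0,-0.1,0]
    - [0,0,0,0,-0.1,0]
    - [0,0,0,0,-0.1,0]
    - [0,0,0,0,0,0]

```text
t: 40.85
eef_pos: [312.5, -570.6, 103.0]
tcp_rot: [0.495, 0.725, -0.271, 0.396]
contact_force: [0.4, 0.2, -1.4]
width: 49.2
```

Run:
```python
from h import *
go(*tgt([314,-575,14],.53,27));print(bot.state()['q'].round(3))
q,e=bot.get_image('scene'); P=deproj('scene',e.astype(float))
hsv=cv2.cvtColor(q,cv2.COLOR_RGB2HSV)
h=np.array([np.cos(PSI),np.sin(PSI)]); g=np.array([-h[1],h[0]]); L=np.stack([(P[...,:2]-[314,-575])@h,(P[...,:2]-[314,-575])@g,P[...,2]],-1)
k=(abs(L[...,0])<160)&(abs(L[...,1])<30)&(hsv[...,2]>110)&(P[...,2]>12)&(P[...,2]<220); T=L[k]
for a in range(-80,160,20):
    s=T[(T[:,0]>=a)&(T[:,0]<a+20)]
    if len(s): print(a,len(s),np.percentile(s[:,2],[10,50,90]).round(0))
```

```text
t 40.85 pos [ 312.5 -570.6  103. ] F [ 0.36  0.17 -1.37] w 49.2
 turn [ 0.0003 -0.0412  0.0008] shift now-frame [71.2 -0.2 79. ] shift end-frame [74.4 -0.2 76. ]
[-1.198e+00  2.260e-01 -1.011e+00 -6.650e-01 -1.000e-03  0.000e+00]
-80 1 [112. 112. 112.]
-60 22 [111. 133. 138.]
-40 58 [130. 133. 136.]
-20 81 [113. 130. 133.]
0 80 [112. 129. 132.]
20 76 [108. 128. 130.]
40 63 [108. 125. 128.]
60 74 [104. 124. 127.]
80 11 [114. 123. 126.]
```

Call:
step_arm:
  commands:
    - [0.008,0,0.026,0,0,0]
    - [0.014,0,0.022,0,0,0]
    - [0.015,0,0.021,0,0,0]
    - [0.012,0,0.012,0,0,0]
    - [0.005,0,0.004,0,0,0]
    - [0,0,0,0,0,0]
    - [0,0,0,0,0,0]

```text
t: 41.6
eef_pos: [329.0, -612.9, 14.5]
tcp_rot: [0.495, 0.724, -0.271, 0.396]
contact_force: [-0.2, -0.2, -0.8]
width: 49.7
```

Run:
```python
from h import *
go(*tgt([319.4,-589,14],.57,27));print(bot.state()['q'].round(3))
```

```text
t 41.6 pos [ 329.  -612.9   14.5] F [-0.23 -0.15 -0.76] w 49.7
 turn [0.0003 0.0008 0.0008] shift now-frame [14.4 -0.2  5.6] shift end-frame [14.4 -0.2  5.6]
[-1.198e+00  5.090e-01 -1.011e+00 -9.520e-01 -1.000e-03  0.000e+00]
```

Call:
step_arm:
  commands:
    - [0.004,0,0.003,0,0,0]
    - [0.003,0,0.002,0,0,0]
    - [0,0,0,0,0,0]
    - [0,0,0,0,0,0]

```text
t: 42.0
eef_pos: [329.1, -613.3, 5.8]
tcp_rot: [0.495, 0.724, -0.271, 0.397]
contact_force: [0.4, 1.1, 1.6]
width: 49.4
```

Call:
step_arm:
  commands:
    - [0.002,0,0.001,0,0,0]
    - [0.002,0,0.001,0,0,0]
    - [0,0,0,0,0,0]

```text
t: 42.3
eef_pos: [328.8, -612.6, 0.6]
tcp_rot: [0.495, 0.724, -0.271, 0.396]
contact_force: [-0.5, 0.5, 3.0]
width: 49.7
```

Run:
```python
from h import *
go(*tgt([319.4,-589,14],.57,27));print(bot.state()['q'].round(3))
```

```text
t 42.3 pos [ 3.288e+02 -6.126e+02  6.000e-01] F [-0.54  0.5   3.02] w 49.7
 turn [0.0003 0.0009 0.0008] shift now-frame [ 2.4 -0.2 -1.7] shift end-frame [ 2.4 -0.2 -1.7]
[-1.198e+00  5.500e-01 -1.023e+00 -1.004e+00 -1.000e-03  0.000e+00]
```

Call:
step_arm:
  commands:
    - [0,0,0,0,0,0]
    - [0,0,0,0,0,0]
    - [0,0,0,0,0,0]
    - [-0.02,0,-0.02,0,0,0]
    - [-0.025,0,-0.02,0,0.1,0]
    - [-0.02,0,-0.02,0,0.12,0]
    - [-0.015,0,-0.02,0,0.13,0]
    - [0,0,-0.02,0,0.13,0]
    - [0,0,-0.01,0,0.13,0]
    - [0,0,0,0,0.13,0]
    - [0,0,0,0,0.13,0]
    - [0,0,0,0,0.13,0]
  claw: 0.066

```text
t: 43.5
eef_pos: [321.1, -592.7, 86.7]
tcp_rot: [0.561, 0.821, -0.059, 0.086]
contact_force: [0.9, -1.8, -0.1]
width: 66.3
```

```bash
cat >> h.py <<'E'
def wristpts():
    st=bot.state(); R=Ro.from_quat(st['tcp_rot']).as_matrix()
    w,d=bot.get_image('wrist'); m=bot.camera_model('wrist'); f=200/np.tan(np.radians(m['fov_y']/2)); H=m['hand_eye']
    v,u=np.mgrid[:400,:640]; x,y=(u-m['cx'])/f,(v-m['cy'])/f; r=np.hypot(x,y)+1e-9
    c=np.stack([x/r*np.tan(r),y/r*np.tan(r),np.ones_like(r)],-1)*d[...,None]
    return w,(c@H[:3,:3].T+H[:3,3])@R.T+st['eef_pos']
E
python3 - <<'E'
from h import *
w,W=wristpts(); cv2.imwrite('pics/w7.png',w[:,:,::-1])
p,d=bot.get_image('top'); P=deproj('top',d.astype(float)); np.savez('top7.npz',p=p,d=d)
q,e=bot.get_image('scene'); S=deproj('scene',e.astype(float)); cv2.imwrite('pics/s7.png',q[:,:,::-1])
for nm,V,im in (('wrist',W,w),('top',P,p),('scene',S,q)):
    hs=cv2.cvtColor(im,cv2.COLOR_RGB2HSV)
    k=(abs(V[...,2]-26)<8)&(V[...,0]>200)&(V[...,0]<450)&(V[...,1]<-420)&(V[...,1]>-720)
    k=cv2.morphologyEx(k.astype(np.uint8),cv2.MORPH_OPEN,np.ones((3,3)))
    n,l,s,_=cv2.connectedComponentsWithStats(k)
    if n>1:
        i=1+s[1:,4].argmax(); q_=V[l==i]; print(nm,cv2.minAreaRect(q_[:,:2].astype(np.float32)),s[i,4],'z',np.median(q_[:,2]),'dark px',(hs[l==i][:,2]<90).mean(),'orange',((hs[l==i][:,0]<14)&(hs[l==i][:,1]>180)).sum(), V[(l==i)&(hs[...,0]<14)&(hs[...,1]>180)].mean(0))
print(bot.state()['eef_pos'],bot.state()['q'].round(2))
E
```

```text
wrist ((330.3048400878906, -616.7764892578125), (50.852989196777344, 166.15635681152344), 21.249895095825195) 10865 z 26.722720495216016 dark px 0.09268292682926829 orange 141 [ 332.35727316 -621.69635886   27.87297445]
top ((329.30889892578125, -579.0479125976562), (27.405338287353516, 95.60636901855469), 17.343490600585938) 241 z 27.441031777706325 dark px 0.03319502074688797 orange 12 [ 334.57587252 -622.76231319   28.60580612]
scene ((329.4539794921875, -616.8978881835938), (58.18484878540039, 168.22537231445312), 20.55360984802246) 496 z 28.165719679381787 dark px 0.0 orange 2 [ 331.10171977 -628.98015517   27.18750251]
[ 321.73230492 -594.93404796   84.32853535] [-1.2   0.39 -0.13  0.84 -0.    0.  ]
```

Remote a is now keys up and flat, with its display outward, centred at (330,−617). I regrasp it from straight above.

Run:
```python
from h import *
go(*tgt([330.3,-616.8,12],np.pi/2,20))
```

```text
t 43.65 pos [ 321.7 -594.9   84.3] F [-0.56 -0.29  0.08] w 66.1
 turn [-0.0005  0.2146  0.0004] shift now-frame [-3.3  0.1 95.2] shift end-frame [-23.5   0.1  92.3]
```

Call:
step_arm:
  commands:
    - [0,0,0,0,0.107,0]
    - [0,0,0,0,0.107,0]
    - [-0.0235,0,0,0,0,0]
    - [0,0,0.03,0,0,0]
    - [0,0,0.03,0,0,0]
    - [0,0,0.02,0,0,0]
    - [0,0,0.012,0,0,0]
    - [0,0,0,0,0,0]
    - [0,0,0,0,0,0]

```text
t: 44.55
eef_pos: [329.8, -615.1, -6.3]
tcp_rot: [0.564, 0.826, -0.0, 0.0]
contact_force: [-1.3, -0.5, 0.7]
width: 65.6
```

Run:
```python
from h import *
go(*tgt([330.3,-616.8,12],np.pi/2,20))
```

```text
t 44.55 pos [ 329.8 -615.1   -6.3] F [-1.34 -0.46  0.71] w 65.6
 turn [-0.0005  0.001   0.0007] shift now-frame [-1.8 -0.2  1.7] shift end-frame [-1.8 -0.2  1.7]
```

Call:
step_arm:
  commands:
    - [-0.001,0,0.005,0,0,0]
    - [0,0,0.005,0,0,0]
    - [0,0,0,0,0,0]

```text
t: 44.85
eef_pos: [330.0, -615.7, -17.4]
tcp_rot: [0.564, 0.826, 0.0, -0.001]
contact_force: [0.2, 0.1, -0.1]
width: 65.9
```

Call:
step_arm:
  commands:
    - [0,0,0,0,0,0]
    - [0,0,0,0,0,0]
    - [0,0,0,0,0,0]
    - [0,0,0,0,0,0]
    - [0,0,0,0,0,0]
  claw: 0.03

```text
t: 45.35
eef_pos: [330.2, -616.1, -16.7]
tcp_rot: [0.564, 0.826, -0.0, -0.0]
contact_force: [-0.0, 0.4, 2.5]
width: 49.0
```

Call:
step_arm:
  commands:
    - [0,0,-0.015,0,0,0]
    - [0,0,-0.04,0,0,0]
    - [0,0,-0.045,0,0,0]
    - [0,0,-0.045,0,0,0]
    - [0,0,-0.045,0,0,0]
    - [0,0,-0.045,0,0,0]
    - [0,0,-0.045,0,0,0]
    - [0,0,-0.02,0,0,0]

```text
t: 46.15
eef_pos: [330.5, -616.3, 287.6]
tcp_rot: [0.564, 0.826, -0.001, 0.002]
contact_force: [-0.1, -2.2, -0.3]
width: 48.8
```

```bash
cat >> h.py <<'E'
RM=np.c_[-X,np.cross(-N,-X),-N]
BACK=TOP['a']-26*N
def plc(up,xs,bot_off): # TCP so that the remote's back is `up` mm above the plate and xs mm up-slope; back is bot_off behind TCP
    return BACK+(up-bot_off)*N+xs*X,RM
E
python3 - <<'E'
from h import *
go(*plc(60,6,15)); print(bot.state()['q'].round(2))
E
```

```text
t 46.15 pos [ 330.5 -616.3  287.6] F [-0.13 -2.18 -0.34] w 48.8
 turn [-0.3891 -0.5239 -1.2301] shift now-frame [199.6 356.3  37.4] shift end-frame [-209.3  295.4  192.6]
[-1.2   0.54  0.67  1.7  -0.    0.  ]
```

Call:
step_arm:
  commands:
    - [0,0,0,-0.0389,-0.0524,-0.123]
    - [0,0,0,-0.0389,-0.0524,-0.123]
    - [0,0,0,-0.0389,-0.0524,-0.123]
    - [0,0,0,-0.0389,-0.0524,-0.123]
    - [0,0,0,-0.0389,-0.0524,-0.123]
    - [0,0,0,-0.0389,-0.0524,-0.123]
    - [0,0,0,-0.0389,-0.0524,-0.123]
    - [0,0,0,-0.0389,-0.0524,-0.123]
    - [0,0,0,-0.0389,-0.0524,-0.123]
    - [0,0,0,-0.0389,-0.0524,-0.123]
    - [0,0,0,0,0,0]

```text
t: 47.25
eef_pos: [328.9, -616.8, 280.8]
tcp_rot: [-0.034, 0.953, 0.013, 0.3]
contact_force: [0.3, -0.0, -2.8]
width: 49.1
```

Run:
```python
from h import *
go(*plc(60,6,16.5)); print(bot.state()['q'].round(2))
```

```text
t 47.25 pos [ 328.9 -616.8  280.8] F [ 0.26 -0.05 -2.78] w 49.1
 turn [ 0.0062 -0.0013 -0.0045] shift now-frame [-213.4  295.5  191. ] shift end-frame [-214.5  295.7  189.5]
[-1.47  0.43  0.32  1.45  0.61 -1.54]
```

Call:
step_arm:
  commands:
    - [-0.0213,0.0295,0.0191,0.006,-0.001,-0.004]
    - [-0.0213,0.0295,0.0191,0,0,0]
    - [-0.0213,0.0295,0.0191,0,0,0]
    - [-0.0213,0.0295,0.0191,0,0,0]
    - [-0.0213,0.0295,0.0191,0,0,0]
    - [-0.0213,0.0295,0.0191,0,0,0]
    - [-0.0213,0.0295,0.0191,0,0,0]
    - [-0.0213,0.0295,0.0191,0,0,0]
    - [-0.0213,0.0295,0.0191,0,0,0]
    - [-0.0213,0.0295,0.018,0,0,0]
    - [0,0,0,0,0,0]
    - [0,0,0,0,0,0]

```text
t: 48.45
eef_pos: [591.9, -299.8, 248.7]
tcp_rot: [-0.035, 0.953, 0.009, 0.301]
contact_force: [-0.2, 0.3, -1.0]
width: 49.0
```

Run:
```python
from h import *
go(*plc(60,6,16.5)); print(bot.state()['q'].round(2))
s=bot.state(); 
w,W=wristpts(); R=RM; Q=(W-BACK)@np.c_[X,np.cross(N,X),N]
# held remote's top: ~86 above plate
k=(abs(Q[...,2]-86)<9)&(abs(Q[...,0])<110)&(abs(Q[...,1])<40); hs=cv2.cvtColor(w,cv2.COLOR_RGB2HSV); k&=hs[...,2]>60
T=Q[k]; print(k.sum(),T.min(0).round(0),T.max(0).round(0)); A=np.c_[T[:,:2],np.ones(len(T))]; print(np.linalg.lstsq(A,T[:,2],rcond=None)[0].round(3)); print(cv2.minAreaRect(T[:,:2].astype(np.float32)))
q,e=bot.get_image('scene'); S=(deproj('scene',e.astype(float))-BACK)@np.c_[X,np.cross(N,X),N]; hs=cv2.cvtColor(q,cv2.COLOR_RGB2HSV)
k=(S[...,2]>50)&(S[...,2]<100)&(abs(S[...,0])<120)&(abs(S[...,1])<40)&(hs[...,1]>40)&(hs[...,2]>80); T=S[k]; print('scene',k.sum())
for a in range(-100,120,20):
    s=T[(T[:,0]>=a)&(T[:,0]<a+20)]
    if len(s): print(a,len(s),np.percentile(s[:,2],[5,50,95]).round(0))
```

```text
t 48.45 pos [ 591.9 -299.8  248.7] F [-0.2   0.33 -0.98] w 49.0
 turn [-0.0021 -0.0007  0.0002] shift now-frame [ 1.4 -1.3 -0. ] shift end-frame [ 1.4 -1.3 -0. ]
[-0.81  0.14 -0.2   0.82  0.46 -0.79]
27702 [-73. -36.  77.] [56. 40. 95.]
[ 1.0000e-03 -2.0000e-03  8.6958e+01]
((-8.762367248535156, 1.9631919860839844), (129.10877990722656, 76.04118347167969), 0.017472757026553154)
scene 767
-80 40 [65. 84. 89.]
-60 57 [65. 83. 89.]
-40 54 [63. 82. 90.]
-20 43 [65. 88. 91.]
0 87 [65. 88. 97.]
20 92 [65. 88. 90.]
40 80 [64. 85. 89.]
60 85 [65. 85. 89.]
80 229 [64. 78. 89.]
```

The held remote is parallel to the plate and about 7 mm up the slope, so its lower end clears the lip. I lower it.

Call:
step_arm:
  commands:
    - [0.001,-0.001,0.02,0,0,0]
    - [0,0,0.015,0,0,0]
    - [0,0,0.01,0,0,0]
    - [0,0,0.008,0,0,0]
    - [0,0,0.003,0,0,0]
    - [0,0,0,0,0,0]
    - [0,0,0,0,0,0]

```text
t: 49.25
eef_pos: [622.7, -300.6, 202.4]
tcp_rot: [-0.035, 0.953, 0.008, 0.301]
contact_force: [0.1, 0.0, -0.7]
width: 49.0
```

Call:
step_arm:
  commands:
    - [0,0,0.001,0,0,0]
    - [0,0,0.001,0,0,0]
    - [0,0,0,0,0,0]

```text
t: 49.55
eef_pos: [623.9, -300.2, 200.4]
tcp_rot: [-0.036, 0.953, 0.008, 0.301]
contact_force: [-0.2, 0.5, -1.1]
width: 48.8
```

Run:
```python
from h import *
go(*plc(0,6,16.5))
q,e=bot.get_image('scene'); S=(deproj('scene',e.astype(float))-BACK)@np.c_[X,np.cross(N,X),N]; hs=cv2.cvtColor(q,cv2.COLOR_RGB2HSV)
k=(S[...,2]>5)&(S[...,2]<40)&(abs(S[...,0])<120)&(abs(S[...,1])<30)&(hs[...,1]>40)&(hs[...,2]>80); T=S[k]; print(T.min(0),T.max(0))
for a in range(-100,120,20):
    s=T[(T[:,0]>=a)&(T[:,0]<a+20)]
    if len(s): print(a,len(s),np.percentile(s[:,2],[5,50,95]).round(0))
```

```text
t 49.55 pos [ 623.9 -300.2  200.4] F [-0.25  0.52 -1.05] w 48.8
 turn [-0.0022 -0.0004  0.0011] shift now-frame [-0.3  1.4  2.1] shift end-frame [-0.3  1.4  2.1]
[-90.60077168 -28.41766139   5.02370547] [94.55106223 29.91860321 35.93344118]
-100 1 [11. 11. 11.]
-80 35 [ 7. 24. 31.]
-60 56 [ 6. 24. 32.]
-40 54 [ 7. 25. 31.]
-20 37 [ 6. 30. 31.]
0 71 [ 7. 30. 33.]
20 92 [ 8. 30. 31.]
40 72 [ 7. 25. 31.]
60 86 [ 8. 28. 32.]
80 210 [ 7. 20. 31.]
```

Call:
step_arm:
  commands:
    - [0,0,0.001,0,0,0]
    - [0,0,0.001,0,0,0]
    - [0,0,0,0,0,0]
    - [0,0,0,0,0,0]

```text
t: 50.0
eef_pos: [625.1, -300.1, 198.5]
tcp_rot: [-0.036, 0.953, 0.009, 0.301]
contact_force: [-0.0, 0.1, -0.8]
width: 48.9
```

Call:
step_arm:
  commands:
    - [0,0,0.001,0,0,0]
    - [0,0,0,0,0,0]
    - [0,0,0,0,0,0]

```text
t: 50.3
eef_pos: [625.6, -300.1, 197.7]
tcp_rot: [-0.036, 0.953, 0.009, 0.301]
contact_force: [-0.3, -0.5, -1.5]
width: 49.2
```

Call:
step_arm:
  commands:
    - [0,0,0.001,0,0,0]
    - [0,0,0.001,0,0,0]
    - [0,0,0,0,0,0]

```text
t: 50.6
eef_pos: [626.1, -300.2, 197.3]
tcp_rot: [-0.035, 0.953, 0.008, 0.301]
contact_force: [-14.0, 1.3, 11.6]
width: 49.3
```

Run:
```python
from h import *
go(*plc(0,6,16.5))
```

```text
t 50.6 pos [ 626.1 -300.2  197.3] F [-13.98   1.31  11.58] w 49.3
 turn [-0.003  -0.0003  0.0007] shift now-frame [-0.3  1.5 -1.7] shift end-frame [-0.3  1.5 -1.7]
```

It is on the plate. I release and retract.

Call:
step_arm:
  commands:
    - [0,0,-0.001,0,0,0]
    - [0,0,0,0,0,0]
    - [0,0,0,0,0,0]
    - [0,0,0,0,0,0]
    - [0,0,-0.005,0,0,0]
    - [0,0,-0.02,0,0,0]
    - [0,0,-0.03,0,0,0]
    - [0,0,-0.04,0,0,0]
    - [0,0,-0.04,0,0,0]
    - [0,0,-0.04,0,0,0]
    - [0,0,0,0,0,0]
  claw: 0.066

```text
t: 51.7
eef_pos: [525.1, -307.8, 346.2]
tcp_rot: [-0.036, 0.952, 0.005, 0.303]
contact_force: [0.7, 0.2, 0.8]
width: 65.9
```

Run:
```python
from h import *
w,W=wristpts(); B=np.c_[X,np.cross(N,X),N]
q,e=bot.get_image('scene'); S0=deproj('scene',e.astype(float)); cv2.imwrite('pics/v8.png',np.hstack([w[:,100:540,::-1],cv2.resize(q[90:350,140:480,::-1],(360,400))]))
for nm,V in (('wrist',W),('scene',S0)):
  for r in 'ac':
    Q=(V-(TOP[r]))@B
    k=(abs(Q[...,2])<7)&(abs(Q[...,0])<115)&(abs(Q[...,1])<42); k=cv2.morphologyEx(k.astype(np.uint8),cv2.MORPH_OPEN,np.ones((3,3)))
    n,l,s,_=cv2.connectedComponentsWithStats(k); i=1+s[1:,4].argmax(); T=Q[l==i]
    A=np.c_[T[:,:2],np.ones(len(T))]; print(nm,r,cv2.minAreaRect(T[:,:2].astype(np.float32)),np.linalg.lstsq(A,T[:,2],rcond=None)[0].round(3))
c=np.array([615.5,206.5]); xt=np.array([.993,-.118]); yt=np.array([.118,.993])
L=np.stack([(S0[...,:2]-c)@xt,(S0[...,:2]-c)@yt,S0[...,2]-140],-1)
T=L[(abs(L[...,0])<100)&(L[...,1]>-110)&(L[...,1]<20)&(L[...,2]>24)&(L[...,2]<40)]; print('b',cv2.minAreaRect(T[:,:2].astype(np.float32)),T.mean(0))
go([450,-300,400],RM)
```

```text
wrist a ((-0.29923248291015625, -0.9934196472167969), (50.6177864074707, 165.8330535888672), 89.93402862548828) [-0.     0.002 -0.63 ]
wrist c ((0.17186737060546875, 1.9913330078125), (52.07317352294922, 165.8374786376953), 89.95924377441406) [-0.001  0.02  -0.513]
scene a ((0.03784942626953125, -1.535116195678711), (168.90939331054688, 53.78166961669922), 0.0021498380228877068) [-0.008 -0.037  0.164]
scene c ((2.5385971069335938, 1.3333053588867188), (167.34030151367188, 52.99327087402344), 0.5429167747497559) [-0.01  -0.042  0.439]
b ((1.58441162109375, -44.39745330810547), (196.35536193847656, 116.34243774414062), 0.30004164576530457) [  3.92703314 -48.87309102  30.85664887]
t 51.8 pos [ 525.7 -307.2  341.4] F [-0.09 -0.61  0.22] w 66.6
 turn [-0.0041  0.0005  0.0012] shift now-frame [ 27.7  12.2 -91.2] shift end-frame [ 27.7  12.5 -91.1]
```

View pics/v8.png

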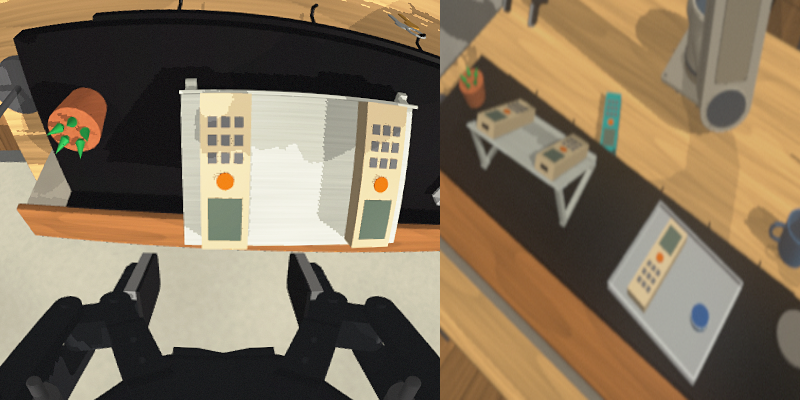

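The picture shows remote a at (225,170) back in its place, keys up, with remote c at (380,170) undisturbed. Remote b lies in the tray at (655,260). The gripper is clear of everything, so I hand in.

```bash
python3 -c "
from workcell import bot
print(bot.close_job(), bot.state()['t'])"
```

```text
the job is handed in; nothing more can be done
the job is handed in; nothing more can be done
```

The remote with the batteries is the middle one on the rack (about 2.2 N against 1.1 N for the right-hand one). It now lies keys up and flat in the clear -y half of the tray. I handed the job in at about 52 s of the 67 s allowed; the system gave no verdict. I did not weigh the left-hand remote and never touched it.

**What went wrong:**
- **First grasp:** it closed on air, because the real fingertips sit well behind the reported TCP (25 to 30 mm by the depth images, against 11 mm ahead in the text). I corrected for this from the camera depth.
- **Dropped empty remote:** when I first put the right-hand remote back, it pressed at about 50 N on something, most likely the lip. It then slid off the rack and ended keys down on the table. I stood it on end, regripped it from the key side, laid it keys up and carried it back to the rack.
- **Forces and limits:** the 50 N was measured at the wrist. It is under the 120 N wrist limit but above the 40 N limit for the arm or gripper body. I believe it came through the gripped remote, but I could not confirm that. Joint 6 reached its range limit once (3.141 against 3.14), and so did joint 3 (-1.042 against -1.04); I backed off each time.

**Last checks:**

| Item | What the last checks showed |
|---|---|
| Right-hand remote | about 1–2 mm from its start, at the rack's slope, keys up |
| Left-hand remote | within about 3 mm of its start |
| Loaded remote | tilt about 0.01 rad when placed, its top about 31 mm above the shelf (30 mm expected); centre about 49 mm to the -y side of the tray's centre |
| Tin, planter, tray, mug, coaster | looked unmoved in the last picture (mug and coaster only partly in view); not re-measured |

The last crop that should have given the loaded remote's outline also took in the tray walls (196 x 116 mm). Its position therefore rests on the earlier fit and the last picture.

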